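Cull the shutter spindles, load, wind and start the spring shaker

ROBOT

A 7-joint arm with a two-finger parallel gripper is mounted at the origin on the work surface. World frame = base frame: x ahead of the robot, y to its left, z up, the work surface at z = 0. Lengths are in m, angles in rad, forces in N, time in s.
With the tool pointing down it reaches from about 0.4 to 0.85 m from the base axis. Payload 10.4 kg.
Tool frame: the origin (TCP) lies midway between the tips of the shut fingers; the grasp point (between the pads) lies 19 mm behind it; z points along the fingers, x is the direction in which the jaws open and shut, and the axes are right-handed (so a half turn about z gives the same grasp; the last joint's range is limited). The gripper opens to 87 mm and grips with 3 to 60 N. Pads are 19 mm wide; open, the fingers measure 117 mm over their backs; the gripper's body (75 mm by 190 mm) begins 51 mm behind the grasp point.
Start: joints at [-1.349, 0.332, -0.065, 1.46, 0.022, 1.35, -0.088], TCP at [0.151, 0.606, 0.223] pointing down, gripper open.
Joint ranges: [-2.6, 2.6], [-0.5, 2.12], [-1.47, 1.34], [0.16, 2.42], [-1.27, 4.41], [0.06, 2.06], [-2.6, 2.6]. Speed limits (rad/s): [2.22, 2.22, 2.79, 2.79, 3.14, 3.14, 3.14].

INTERFACE

Orientations are given as a rotation vector (axis times angle).
In Python, from workcell import env gives the robot as it stands.
- The arm moves only by the tool servo_tool, never from a script. Its argument "steps" is a list of rows, each a list of 3 entries, a list of its own where there are three numbers: the finger opening in m, from 0 to 0.087, then the shift along the tool's x, y, z in m, then the turn, a rotation vector about the tool's x, y, z in rad. A call has 1 to 10 rows; each row is the pose to reach, as a shift and turn from the pose commanded when the call began, along the tool's axes at that moment; what a row does not reach only later rows make up. A row lasts 1/10 s, in which the tool goes at most 50 mm and 8.59 degrees, less where a joint would pass 70% of its speed; a pose out of reach is approached as far as the arm can. A call with a gripper value outside its range is refused whole. The fingers move at their own pace and stop on an object; "squeeze" is the grip in N (left out, the last holds). Time passes only in rows, so rows that repeat a pose let the fingers close. It gives the time, the measured TCP pose, the force and the opening at its end, in the units of the state.
- env.sense(): the state, without advancing time (a new reading comes with each control period).
- env.capture(name): name is "side" or "top"; returns (picture, depth): 480x640x3 uint8, red, green, blue; 480x640 float32, m along the optical axis (not along the pixel's ray), 0 where there is no reading.
- env.calibration(name): a dict with "intrinsics" (3x3 intrinsics, pixels), "world_from_camera" (4x4, takes a point from camera to world coordinates). Camera axes: x right, y up, looking along -z (the intrinsics and any distortion apply to the point x, -y, -z); pixel columns grow to the right and rows downward; lengths in m; the calibration is good to about 2 mm. A picture is of the moment at which its call begins. calibration takes no time and is no camera call.
- env.close_job(): hands the job in, once; it reports no verdict.
The state is a dict: "time_s": time; "q": joint angles; "qd": joint speeds; "tau": joint torques, N m; "ee_pos": TCP position; "ee_rot": TCP orientation; "contact_force": force on the tool from outside, world axes, zero at the start; "wrist_torque": the same for the moment, N m; "grip_width": finger opening in m.
Only numpy, scipy, OpenCV 4.12 (cv2) and the standard library are available. Lean on these libraries where they do the work, as an engineer would, in place of code of your own. Each camera call takes 0.05 s, during which the arm holds its last target.

TASK

Load every straight full-length spindle into the steel tray of the spring shaker to be deburred, and put the short or bent ones in the plywood scrap box. Wind the shaker's key clockwise, in as many part turns as it takes, until it comes up against its stop; once the tray is loaded, the rejects are out and the spring is wound, press the start pedal all the way down to its stop and let it spring back up. Leave the anvil, hammer, hinge, punch and screw caddy where they are.

Things in the scene. Friction and masses are not known exactly. Their poses are not given: they have to be found in the camera images.
- shaker: grey spring-wound shaker fixed to the bench (place and yaw vary, it stands on either side of the spindles), footprint 160 mm (x) by 240 mm (y); origin on the bench under its middle, axes x (away from the pedal end), y, z up. Its -y half carries the steel tray. Its +y half has a 45 mm high box with the key on top (key axis at x = 40, y = 70 mm) and, in front of that (-x), the pedal over an 8 mm base
- tray (a point): centre of the tray's floor, 30 mm above the bench, axes as the shaker's; inside the tray measures 140 mm (x) by 120 mm (y), the walls are 5 mm thick and 32 mm high
- key (a joint): angle of the winding key about its upright axis, rad: grows as it is turned clockwise seen from above; stop at 4.6 (fully wound), starts at 0 to 0.9. Turning it takes 0.05 to 0.09 N m; it stays where it is let go, but turns back if forced back
- key_grip (a point): middle of the key's upright flat wing, on its turning axis, 85 mm above the bench; x runs along the wing, y across its flats, z up, and it turns with the key. The wing is 8 mm thick, 54 mm wide over its two rounded ears and flat all over (its middle 34 mm stands 74 to 96 mm above the bench, the ears reach 101 mm); the nearest tray wall is 60 mm from the axis and 62 mm high
- pedal (a joint): angle of the start pedal, rad: 0 up, grows as it is pressed down, stop at 0.24; springs back up when let go. About 8 N at the pad holds it at the stop
- pedal_pad (a point): point to press, on top of the pedal plate, 55 mm from its hinge and 20 mm from its free end, 50 mm above the bench when up and about 13 mm lower at the stop; axes as the shaker's when up. The plate is 75 mm long (x) and 50 mm wide
- scrap: open plywood scrap box fixed to the bench (place and yaw vary, on the side of the spindles away from the shaker), outside 150 mm (x) by 130 mm (y), 35 mm high; origin under its middle
- scrap_in (a point): centre of the scrap box's inner floor, 5 mm above the bench; inside 140 mm (x) by 120 mm (y), walls 5 mm thick
- spindle_a: straight full-length square steel shutter spindle (a good one), 70 x 10 x 10 mm; origin at its very middle, x along its length; about 55 g
- spindle_b: straight full-length square steel shutter spindle (a good one), 70 x 10 x 10 mm; origin at its very middle, x along its length; about 55 g; may be absent
- spindle_c: straight full-length square steel shutter spindle (a good one), 70 x 10 x 10 mm; origin at its very middle, x along its length; about 55 g; may be absent
- spindle_d: straight full-length square steel shutter spindle (a good one), 70 x 10 x 10 mm; origin at its very middle, x along its length; about 55 g; may be absent
- spindle_e: too-short straight square steel spindle (a reject), 45 x 10 x 10 mm; origin at its very middle, x along its length; about 35 g
- spindle_f: too-short straight square steel spindle (a reject), 45 x 10 x 10 mm; origin at its very middle, x along its length; about 35 g; may be absent
- spindle_g: bent square steel spindle (a reject), 10 x 10 mm section: a straight arm 46 mm long along x with the origin at that arm's middle, then, from its +x end, a second arm reaching about 24 mm further turned 40 degrees towards +y; about 55 g; may be absent
- anvil: bystander: small steel bench anvil, 70 x 90 x 70 mm, origin under its base
- caddy: bystander: clear plastic two-level screw caddy, 100 x 160 x 70 mm, origin under its middle
- hammer: bystander: white nylon hammer lying down, 240 mm long, origin on the bench under its wooden handle's middle
- hinge: bystander: flat grey butt hinge, 72 x 80 x 10 mm, origin under its middle
- punch: bystander: stainless pin punch lying down, 120 mm long, origin on the bench near its middle
Things that resemble listed ones, but are neither listed nor needed, are in the scene too. What is shaped like the spindle_a but purple is not meant.

How it is judged:
On the way, in this order (a step that is already met when the one before it is completed fails the run):
1. every full-length straight spindle lies in the tray, every short or bent one in the scrap box, and the key is wound to its stop (any order) (x of spindle_a in the frame of tray between -0.07 and 0.07 m and y of spindle_a in the frame of tray between -0.06 and 0.06 m and z of spindle_a in the frame of tray between -0.005 and 0.025 m and x of spindle_b in the frame of tray between -0.07 and 0.07 m and y of spindle_b in the frame of tray between -0.06 and 0.06 m and z of spindle_b in the frame of tray between -0.005 and 0.025 m and x of spindle_c in the frame of tray between -0.07 and 0.07 m and y of spindle_c in the frame of tray between -0.06 and 0.06 m and z of spindle_c in the frame of tray between -0.005 and 0.025 m and x of spindle_d in the frame of tray between -0.07 and 0.07 m and y of spindle_d in the frame of tray between -0.06 and 0.06 m and z of spindle_d in the frame of tray between -0.005 and 0.025 m and x of spindle_e in the frame of scrap_in between -0.07 and 0.07 m and y of spindle_e in the frame of scrap_in between -0.06 and 0.06 m and z of spindle_e in the frame of scrap_in between -0.005 and 0.025 m and x of spindle_f in the frame of scrap_in between -0.07 and 0.07 m and y of spindle_f in the frame of scrap_in between -0.06 and 0.06 m and z of spindle_f in the frame of scrap_in between -0.005 and 0.025 m and x of spindle_g in the frame of scrap_in between -0.07 and 0.07 m and y of spindle_g in the frame of scrap_in between -0.06 and 0.06 m and z of spindle_g in the frame of scrap_in between -0.005 and 0.025 m and value of joint key above 4.3 rad), for 0.2 s.
2. after that the pedal is pressed down to its stop (value of joint pedal above 0.205 rad), for 0.2 s.
At the end, for the whole second after the job is handed in: all good spindles lie at rest in the tray and all rejects in the scrap box (middle of each within the walls, no more than 25 mm above the floor), the key is within 0.3 rad of its stop, and the pedal is back up (below 0.04 rad) (all of step 1 and value of joint pedal below 0.04 rad and linear speed of each of spindle_a, spindle_b, spindle_c, spindle_d, spindle_e, spindle_f, spindle_g below 0.02 m/s); the robot touches nothing.
It fails at once if the anvil is shifted by more than 30 mm (distance of anvil from where it was at the start of the episode above 0.03 m).
It fails at once if the caddy is shifted by more than 30 mm (distance of caddy from where it was at the start of the episode above 0.03 m).
It fails at once if the hammer is shifted by more than 30 mm (distance of hammer from where it was at the start of the episode above 0.03 m).
It fails at once if the hinge is shifted by more than 30 mm (distance of hinge from where it was at the start of the episode above 0.03 m).
It fails at once if the punch is shifted by more than 30 mm (distance of punch from where it was at the start of the episode above 0.03 m).
Of spindle_b, spindle_c, spindle_d, spindle_f, spindle_g only 2 to 4 are there at a start; the rules pass over those that are not, and their reading is None.
At some moment in a run one of spindle_a, spindle_b, spindle_c, spindle_d, spindle_e, spindle_f, spindle_g may be knocked a few centimetres aside while the robot is not near it.
Once in a run the grip may slacken for a moment while it holds something.
It also fails if it takes over 210 s, if anything falls off the work surface, if the arm or the gripper's body presses on something with over 40 N, if the wrist force passes 120 N, or if a joint passes its speed limit or range.

## Working session

There is one attempt and no reset: what is moved stays moved. The work goes in short steps, Python scripts to look and compute and a tool call to move; the robot and the scene stay as the last step left them, time stands still between calls to the robot, and variables do not carry over. Pictures are saved under pics/ and viewed, and the job is handed in when it is done.

Besides the shell and the picture viewer there is one more tool, called after ">>>" as name(argument=value, ...) on one line, values as JSON. servo_tool: Moves the arm, as the interface text tells. Its arguments: {"type":"object","properties":{"steps":{"type":"array","items":{"type":"array"}},"squeeze":{"type":"number"}},"required":["steps"]}

```bash
ls; mkdir -p pics
python3 - <<'E'
from workcell import env
import cv2,numpy as np
s=env.sense();print(s)
for n in("side","top"):
    p,d=env.capture(n);cv2.imwrite(f"pics/{n}0.png",p[:,:,::-1]);np.savez(f"{n}0.npz",p=p,d=d)
    print(n,env.calibration(n))
E
```

```text
pics
{'time_s': 0.0, 'q': array([-1.34857841,  0.33287883, -0.06468019,  1.4609769 ,  0.02161592,
        1.34985223, -0.08851432]), 'qd': array([-3.15947146e-04,  5.46351482e-04,  1.16355419e-05, -1.10124059e-03,
        6.60867277e-04, -8.44506896e-04, -8.99527872e-04]), 'tau': array([-5.35974250e-04, -6.23258400e+01,  2.42705550e-02, -3.89896381e+01,
       -6.15385012e-02,  3.96491715e-02,  1.26419468e-04]), 'ee_pos': array([0.15141568, 0.605982  , 0.22173255]), 'ee_rot': array([ 2.47533082e+00,  1.93298458e+00, -1.66929070e-03]), 'contact_force': array([-0.28144709,  0.58384216,  0.02443941]), 'wrist_torque': array([ 0.01184074, -0.00504759,  0.03612355]), 'grip_width': 0.08686357117052894}
side {'intrinsics': array([[534.59368063,   0.        , 317.94758627],
       [  0.        , 534.59368063, 249.93067524],
       [  0.        ,   0.        ,   1.        ]]), 'world_from_camera': array([[ 0.80382153,  0.29800315, -0.5148447 ,  0.07048004],
       [-0.59485394,  0.40912927, -0.69192632, -0.66089977],
       [ 0.00444182,  0.86244267,  0.50613527,  0.56481498],
       [ 0.        ,  0.        ,  0.        ,  1.        ]])}
top {'intrinsics': array([[447.88918082,   0.        , 315.09065245],
       [  0.        , 447.88918082, 234.19778344],
       [  0.        ,   0.        ,   1.        ]]), 'world_from_camera': array([[-0.00261254,  0.99575128, -0.09204654,  0.48547597],
       [-0.99993117, -0.00365412, -0.01114902, -0.0127932 ],
       [-0.011438  ,  0.09201108,  0.99569229,  0.91214717],
       [ 0.        ,  0.        ,  0.        ,  1.        ]])}
```

View pics/side0.png

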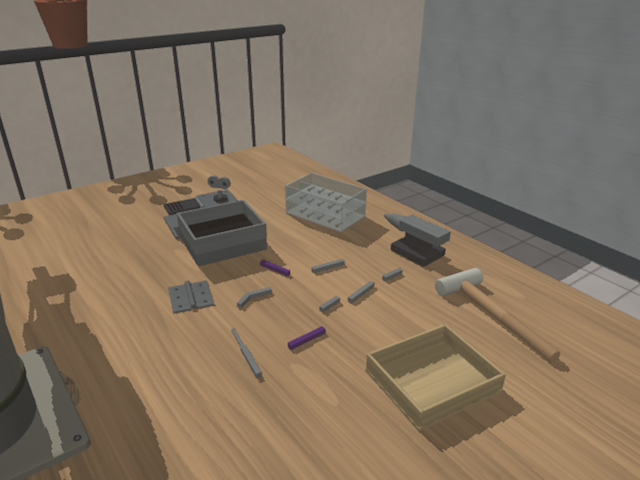

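View pics/top0.png

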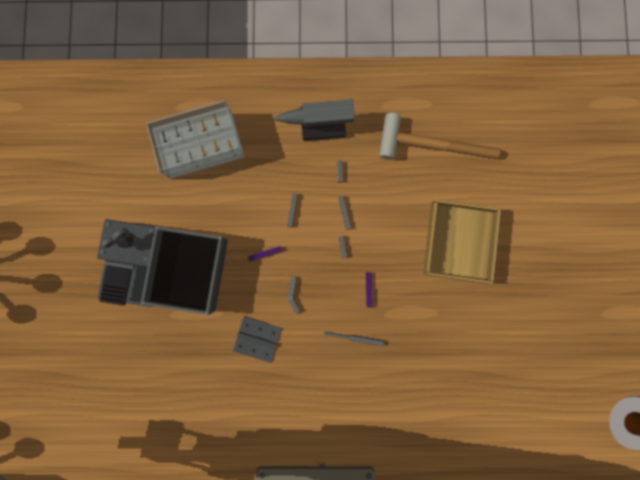

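```bash
cat > h.py <<'E'
import numpy as np,cv2
from workcell import env
from scipy.spatial.transform import Rotation as R
C={}
def cal(n):
    if n not in C:
        c=env.calibration(n);C[n]=(np.array(c["intrinsics"]),np.array(c["world_from_camera"]))
    return C[n]
def pix2plane(n,uv,z):
    K,T=cal(n);uv=np.atleast_2d(uv).astype(float)
    d=np.c_[(uv[:,0]-K[0,2])/K[0,0],-(uv[:,1]-K[1,2])/K[1,1],-np.ones(len(uv))]@T[:3,:3].T
    o=T[:3,3];t=(z-o[2])/d[:,2];return o+d*t[:,None]
def cloud(n,dep):
    K,T=cal(n);v,u=np.mgrid[:480,:640]
    P=np.stack([(u-K[0,2])/K[0,0]*dep,-(v-K[1,2])/K[1,1]*dep,-dep],-1)
    return P@T[:3,:3].T+T[:3,3]
def proj(n,P):
    K,T=cal(n);p=(np.atleast_2d(P)-T[:3,3])@T[:3,:3]
    return np.c_[K[0,0]*p[:,0]/-p[:,2]+K[0,2],-K[1,1]*p[:,1]/-p[:,2]+K[1,2]]
def tri(uvs,uvt):
    # least squares ray intersection
    A=np.zeros((3,3));b=np.zeros(3)
    for n,uv in(("side",uvs),("top",uvt)):
        K,T=cal(n);d=T[:3,:3]@np.array([(uv[0]-K[0,2])/K[0,0],-(uv[1]-K[1,2])/K[1,1],-1]);d/=np.linalg.norm(d)
        M=np.eye(3)-np.outer(d,d);A+=M;b+=M@T[:3,3]
    return np.linalg.solve(A,b)
def crop(p,box,name,f):
    x0,y0,x1,y1=box
    cv2.imwrite(f"pics/{name}.png",cv2.resize(p[y0:y1,x0:x1,::-1],None,fx=f,fy=f,interpolation=cv2.INTER_CUBIC))
def shot(tag):
    for n in("side","top"):
        p,d=env.capture(n);cv2.imwrite(f"pics/{n}{tag}.png",p[:,:,::-1]);np.savez(f"{n}{tag}.npz",p=p,d=d)
E
python3 - <<'E'
from h import *
t=np.load("top0.npz");s=np.load("side0.npz")
crop(t["p"],(230,140,400,320),"top0c",3.3)
crop(t["p"],(80,200,240,330),"top0sh",5)
crop(s["p"],(150,160,310,280),"side0sh",5)
crop(s["p"],(220,240,420,360),"side0c",4)
for n,f in(("top",t),("side",s)):
    P=cloud(n,f["d"]);d=f["d"];print(n,(d>0).mean())
    for uv in [(294,210),(346,212),(341,171),(344,246),(294,294),(450,300),(500,100)]:
        if n=="top":print(uv,P[uv[1],uv[0]].round(4))
E
```

```text
top 0.9959928385416666
(294, 210) [0.6183 0.04   0.0112]
(346, 212) [ 0.6138 -0.0655  0.0107]
(341, 171) [ 0.6991 -0.0562  0.0082]
(344, 246) [ 0.5449 -0.061   0.008 ]
(294, 294) [4.486e-01 4.040e-02 3.000e-04]
(450, 300) [ 4.359e-01 -2.735e-01  3.000e-04]
(500, 100) [ 0.8512 -0.3911 -0.0017]
side 0.9959375
```

View pics/top0c.png

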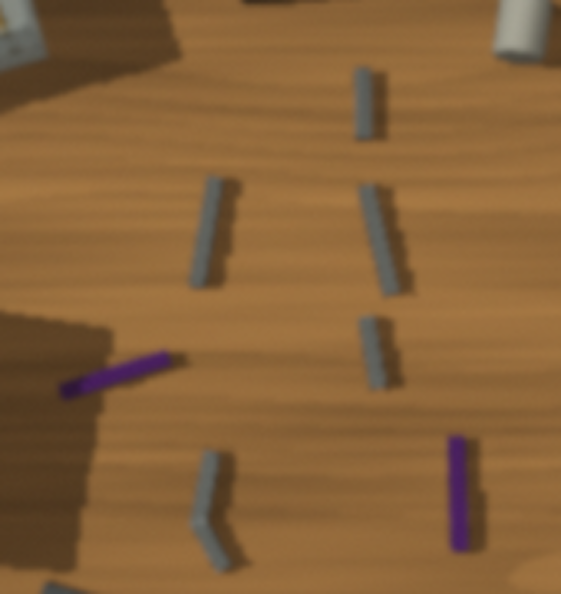

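View pics/top0sh.png

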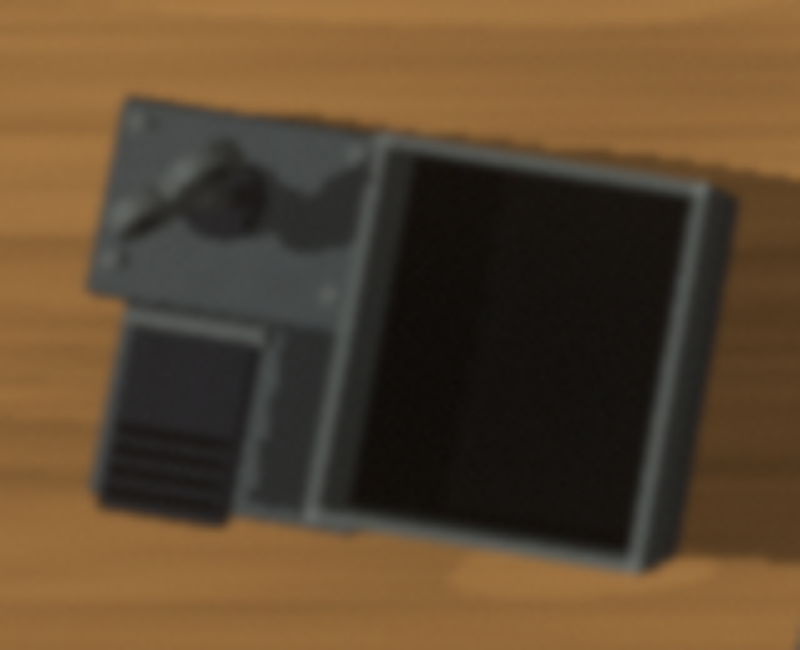

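View pics/side0sh.png

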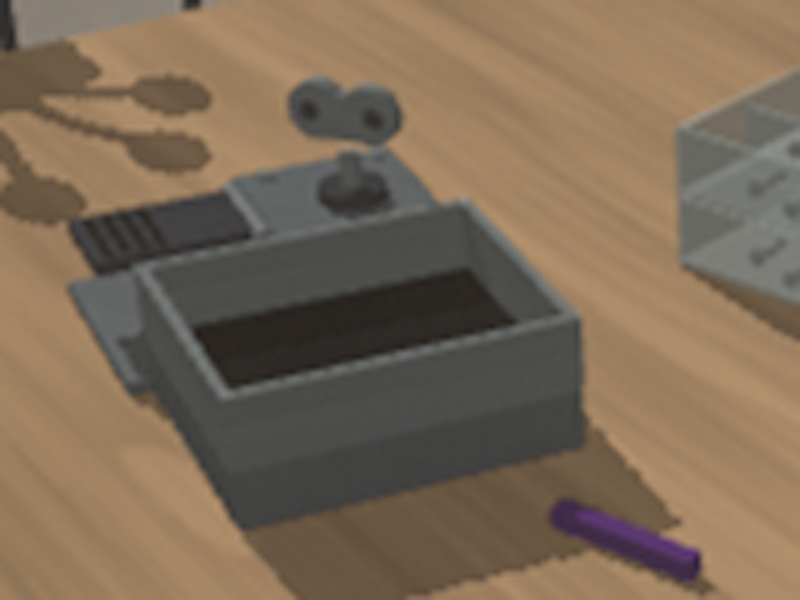

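View pics/side0c.png

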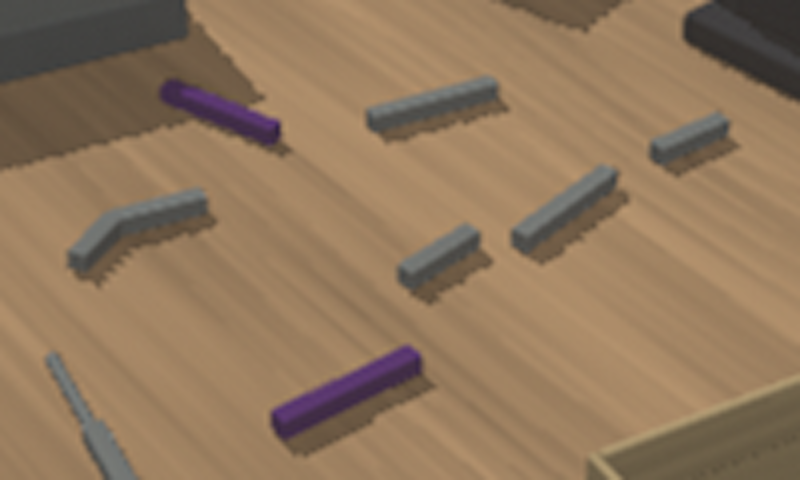

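Run:
```python
from h import *
o=np.array([230,140]);f=3.3
it={"L1":[(215,178),(199,287)],"L2":[(369,186),(391,294)],"S1":[(363,70),(364,138)],"S2":[(368,318),(378,388)],"G1":[(210,453),(200,522)],"G2":[(200,522),(225,568)]}
so=np.array([220,240])
sd={"L1":[(492,82),(372,113)],"L2":[(610,172),(520,238)],"S1":[(722,120),(658,150)],"S2":[(473,234),(405,272)],"G1":[(200,200),(118,220)],"G2":[(118,220),(76,255)]}
for k,v in it.items():
    P=pix2plane("top",np.array(v)/f+o-0.35,0.01)
    d=P[0]-P[1];print(k,P.mean(0).round(4),"len",np.linalg.norm(d).round(4),"ang",np.degrees(np.arctan2(d[1],d[0])).round(1), [tri(np.array(a)/4+so-.4,np.array(b)/f+o-.35).round(4) for a,b in zip(sd[k],v)])
t=np.load("top0.npz");d=t["d"];P=cloud("top",d)
def reg(z0,z1,u0,v0,u1,v1):
    m=np.zeros((480,640),bool);m[v0:v1,u0:u1]=1
    return P[m&(P[...,2]>z0)&(P[...,2]<z1)]
for nm,z0,z1,b in [("tray rim",.056,.068,(140,215,235,325)),("box top",.041,.049,(90,210,160,265)),("key",.07,.11,(90,210,160,265)),("pedal",.03,.06,(90,255,140,320)),("scrap rim",.03,.04,(415,190,515,295)),("floor",.026,.034,(140,215,235,325)),("spL",.006,.02,(280,180,310,235)),("sp2",.006,.02,(335,190,360,235)),("s1",.006,.02,(330,155,355,185)),("s2",.006,.02,(335,232,355,262))]:
    q=reg(z0,z1,*b);
    if len(q)<5:print(nm,len(q));continue
    r=cv2.minAreaRect((q[:,:2]*1000).astype(np.float32));print(nm,len(q),np.round(r[0],1),np.round(r[1],1),round(r[2],1),"z med",np.median(q[:,2]).round(4),"max",q[:,2].max().round(4))
q=reg(.07,.11,90,210,160,265);print(q[::6].round(3))
```

```text
L1 [0.6184 0.0434 0.01  ] len 0.0685 ang -8.2 [array([0.6525, 0.0387, 0.0084]), array([0.5848, 0.048 , 0.0105])]
L2 [ 0.6133 -0.0631  0.01  ] len 0.0683 ang 10.9 [array([ 0.6468, -0.0565,  0.0084]), array([ 0.5805, -0.0701,  0.0065])]
S1 [ 0.6984 -0.0536  0.01  ] len 0.0429 ang 0.4 [array([ 0.7207, -0.0538,  0.0079]), array([ 0.678 , -0.0543,  0.0072])]
S2 [ 0.5436 -0.0583  0.01  ] len 0.0432 ang 7.6 [array([ 0.5655, -0.0557,  0.0068]), array([ 0.5227, -0.0616,  0.008 ])]
G1 [0.4622 0.0443 0.01  ] len 0.042 ang -8.2 [array([0.4829, 0.0416, 0.0045]), array([0.442 , 0.047 , 0.0073])]
G2 [0.4276 0.0397 0.01  ] len 0.0315 ang 28.8 [array([0.442 , 0.047 , 0.0073]), array([0.4136, 0.0322, 0.0088])]
tray rim 870 [496.7 251.5] [131.6 149.9] 80.8 z med 0.0601 max 0.0655
box top 1628 [546.3 361.2] [115.6  86.3] 81.3 z med 0.0435 max 0.049
key 249 [556.2 368.2] [ 9.9 54.1] 36.6 z med 0.0935 max 0.1025
pedal 1449 [478.3 380.9] [85.1 96.7] 89.7 z med 0.0477 max 0.0542
scrap rim 741 [ 552.1 -294.9] [131.1 149.9] 81.9 z med 0.0332 max 0.0385
floor 4094 [498. 249.] [127.2 146.7] 80.6 z med 0.0292 ma
[... 437 characters left out ...]
0.098]
 [0.565 0.35  0.087]
 [0.562 0.361 0.099]
 [0.563 0.353 0.092]
 [0.565 0.351 0.073]
 [0.56  0.357 0.1  ]
 [0.562 0.354 0.082]
 [0.559 0.366 0.096]
 [0.559 0.357 0.091]
 [0.557 0.374 0.095]
 [0.557 0.362 0.097]
 [0.558 0.357 0.082]
 [0.555 0.372 0.094]
 [0.556 0.363 0.091]
 [0.553 0.379 0.1  ]
 [0.554 0.37  0.095]
 [0.555 0.365 0.083]
 [0.551 0.377 0.1  ]
 [0.552 0.368 0.096]
 [0.553 0.365 0.077]
 [0.549 0.373 0.1  ]
 [0.551 0.369 0.085]
 [0.548 0.38  0.102]
 [0.548 0.373 0.092]
 [0.549 0.369 0.076]
 [0.546 0.376 0.098]
 [0.547 0.374 0.079]
 [0.544 0.38  0.098]
 [0.545 0.376 0.081]
 [0.542 0.382 0.096]
 [0.544 0.38  0.078]
 [0.541 0.382 0.092]
 [0.539 0.386 0.091]
 [0.537 0.388 0.088]]
```

```bash
cat >> h.py <<'E'
def go(pos,yawdeg):
    """print shift/turn in tool axes from now to TCP pos, tool down, jaw x axis at yawdeg"""
    s=env.sense();R0=R.from_rotvec(s["ee_rot"]);y=np.radians(yawdeg)
    X=np.array([np.cos(y),np.sin(y),0]);Z=np.array([0,0,-1.]);Rt=R.from_matrix(np.c_[X,np.cross(Z,X),Z])
    sh=R0.inv().apply(np.array(pos)-s["ee_pos"]);tr=(R0.inv()*Rt).as_rotvec()
    print("shift",sh.round(4),"turn",tr.round(3),"rows",np.ceil(max(np.linalg.norm(sh)/.05,np.degrees(np.linalg.norm(tr))/8.59)))
def st():
    s=env.sense();x=R.from_rotvec(s["ee_rot"]).as_matrix()
    print("t",round(s["time_s"],2),"p",s["ee_pos"].round(4),"yaw",np.degrees(np.arctan2(x[1,0],x[0,0])).round(2),"tilt",x[:,2].round(3),"q",np.round(s["q"],2),"F",s["contact_force"].round(1),"T",s["wrist_torque"].round(2),"w",round(s["grip_width"],4))
E
python3 - <<'E'
from h import *
st()
for y in(82,-98):go((.6184,.0434,.12),y)
E
```

```text
t 0.1 p [0.1514 0.606  0.2218] yaw 75.98 tilt [-0.    -0.001 -1.   ] q [-1.35  0.33 -0.06  1.46  0.02  1.35 -0.09] F [0.4 0.7 0.7] T [ 0.01 -0.03  0.03] w 0.0871
shift [-0.4325  0.5894  0.1024] turn [-0.     0.001 -0.105] rows 15.0
shift [-0.4325  0.5894  0.1024] turn [2.000e-03 0.000e+00 3.036e+00] rows 21.0
```

>>> servo_tool(steps=[[0.04,[-0.4325,0.5894,0.05],[0,0,-0.105]],[0.04,[-0.4325,0.5894,0.05],[0,0,-0.105]],[0.04,[-0.4325,0.5894,0.05],[0,0,-0.105]],[0.04,[-0.4325,0.5894,0.05],[0,0,-0.105]],[0.04,[-0.4325,0.5894,0.05],[0,0,-0.105]],[0.04,[-0.4325,0.5894,0.05],[0,0,-0.105]],[0.04,[-0.4325,0.5894,0.05],[0,0,-0.105]],[0.04,[-0.4325,0.5894,0.05],[0,0,-0.105]],[0.04,[-0.4325,0.5894,0.05],[0,0,-0.105]],[0.04,[-0.4325,0.5894,0.05],[0,0,-0.105]]])

```text
time_s: 1.1
ee_pos: [0.4709, 0.2208, 0.1882]
ee_rot: [-2.371, -2.061, -0.0]
contact_force: [0.3, 0.9, -0.5]
grip_width: 0.0403
```

Run:
```python
from h import *
st()
go((.6186,.0436,.09),81)
```

```text
t 1.1 p [0.4709 0.2208 0.1882] yaw 82.0 tilt [-0.  0. -1.] q [-0.78  0.12  0.27  1.8  -0.03  1.23  0.94] F [ 0.3  0.9 -0.5] T [ 0.06 -0.07 -0.04] w 0.0403
shift [-0.1549  0.1709  0.0982] turn [-0.    -0.     0.017] rows 6.0
```

>>> servo_tool(steps=[[0.04,[-0.1549,0.1709,0.0982],[0,0,0.017]],[0.04,[-0.1549,0.1709,0.0982],[0,0,0.017]],[0.04,[-0.1549,0.1709,0.0982],[0,0,0.017]],[0.04,[-0.1549,0.1709,0.0982],[0,0,0.017]],[0.04,[-0.1549,0.1709,0.0982],[0,0,0.017]],[0.04,[-0.1549,0.1709,0.0982],[0,0,0.017]],[0.04,[-0.1549,0.1709,0.0982],[0,0,0.017]]])

```text
time_s: 1.8
ee_pos: [0.6174, 0.044, 0.0889]
ee_rot: [-2.391, -2.037, 0.004]
contact_force: [-0.9, 0.5, 0.2]
grip_width: 0.0401
```

Run:
```python
from h import *
st()
go((.6186,.0436,.004),81)
shot("1");s=np.load("side1.npz");crop(s["p"],(200,140,440,320),"side1c",3.3)
```

```text
t 1.8 p [0.6174 0.044  0.0889] yaw 80.88 tilt [-0.002 -0.001 -1.   ] q [-0.46  0.44  0.4   1.65 -0.19  1.09  1.4 ] F [-0.9  0.5  0.2] T [ 0.09 -0.   -0.02] w 0.0401
shift [-0.0001  0.0014  0.0849] turn [-0.002  0.001 -0.002] rows 2.0
```

View pics/side1c.png

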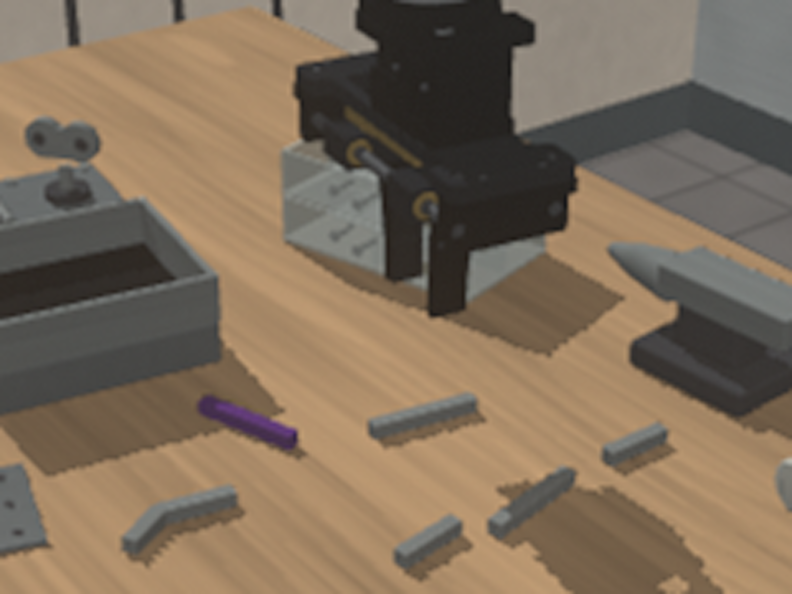

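View pics/top1.png

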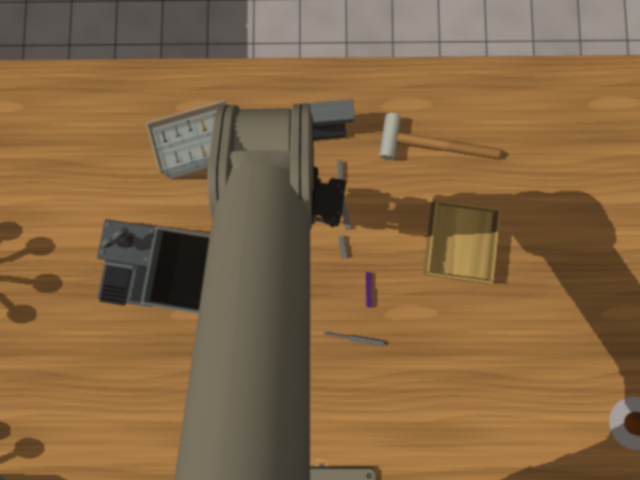

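>>> servo_tool(steps=[[0.04,[0,0.001,0.045],[0,0,0]],[0.04,[0,0.001,0.07],[0,0,0]],[0.04,[0,0.001,0.085],[0,0,0]],[0.04,[0,0.001,0.085],[0,0,0]],[0.0,[0,0.001,0.085],[0,0,0]],[0.0,[0,0.001,0.085],[0,0,0]],[0.0,[0,0.001,0.085],[0,0,0]],[0.0,[0,0.001,0.085],[0,0,0]],[0.0,[0,0.001,0.085],[0,0,0]]], squeeze=30)

```text
time_s: 2.8
ee_pos: [0.6191, 0.0454, 0.0057]
ee_rot: [2.388, 2.04, 0.001]
contact_force: [-1.0, -0.1, 3.9]
grip_width: 0.0093
```

Run:
```python
from h import *
st();print(proj("side",[.617,.044,.089]))
```

```text
t 2.8 p [0.6191 0.0454 0.0057] yaw 81.01 tilt [ 0.001  0.    -1.   ] q [-0.43  0.54  0.37  1.7  -0.23  0.94  1.44] F [-1.  -0.1  3.9] T [ 0.03  0.19 -0.01] w 0.0093
[[327.41133187 228.28272646]]
```

>>> servo_tool(steps=[[0.0,[0,0,-0.05],[0,0,0]],[0.0,[0,0,-0.1],[0,0,0]],[0.0,[0,0,-0.115],[0,0,0]],[0.0,[0,0,-0.115],[0,0,0]]])

```text
time_s: 3.2
ee_pos: [0.6205, 0.0454, 0.1234]
ee_rot: [2.387, 2.039, 0.008]
contact_force: [0.1, -1.4, -1.7]
grip_width: 0.0092
```

Run:
```python
from h import *
st()
go((.493,.227,.12),81)
```

```text
t 3.2 p [0.6205 0.0454 0.1234] yaw 81.01 tilt [ 0.005  0.001 -1.   ] q [-0.47  0.41  0.41  1.62 -0.17  1.15  1.4 ] F [ 0.1 -1.4 -1.7] T [ 0.01  0.01 -0.03] w 0.0092
shift [ 0.1595 -0.1544  0.0029] turn [ 0.005 -0.002  0.   ] rows 5.0
```

>>> servo_tool(steps=[[0.0,[0.1595,-0.1544,0.002],[0.005,0,0]],[0.0,[0.1595,-0.1544,0.002],[0.005,0,0]],[0.0,[0.1595,-0.1544,0.002],[0.005,0,0]],[0.0,[0.1595,-0.1544,0.002],[0.005,0,0]],[0.0,[0.1595,-0.1544,0.002],[0.005,0,0]],[0.0,[0.1595,-0.1544,0.002],[0.005,0,0]],[0.0,[0.1595,-0.1544,0.002],[0.005,0,0]]])

```text
time_s: 3.9
ee_pos: [0.4905, 0.2266, 0.1171]
ee_rot: [-2.385, -2.039, 0.008]
contact_force: [0.5, 0.1, -0.7]
grip_width: 0.0096
```

Run:
```python
from h import *
st()
go((.493,.227,.042),81)
```

```text
t 3.9 p [0.4905 0.2266 0.1171] yaw 81.07 tilt [-0.006 -0.    -1.   ] q [-0.79  0.24  0.31  1.83 -0.08  1.1   0.97] F [ 0.5  0.1 -0.7] T [-0.03 -0.01 -0.  ] w 0.0096
shift [0.0009 0.0028 0.075 ] turn [-0.006  0.001  0.001] rows 2.0
```

>>> servo_tool(steps=[[0.0,[0.001,0.003,0.04],[-0.006,0,0]],[0.0,[0.001,0.003,0.068],[-0.006,0,0]],[0.0,[0.001,0.003,0.075],[-0.006,0,0]],[0.0,[0.001,0.003,0.075],[-0.006,0,0]],[0.03,[0.001,0.003,0.075],[-0.006,0,0]],[0.03,[0.001,0.003,0.075],[-0.006,0,0]],[0.03,[0.001,0.003,0.075],[-0.006,0,0]],[0.03,[0.001,0.003,0.04],[-0.006,0,0]],[0.03,[0.001,0.003,-0.01],[-0.006,0,0]],[0.03,[0.001,0.003,-0.01],[-0.006,0,0]]])

```text
time_s: 4.9
ee_pos: [0.4979, 0.2291, 0.1352]
ee_rot: [2.387, 2.039, 0.018]
contact_force: [0.5, 0.3, 0.6]
grip_width: 0.0296
```

Run:
```python
from h import *
st()
go((.6137,-.0627,.09),102)
go((.6137,-.0627,.09),102-180)
```

```text
t 4.9 p [0.4979 0.2291 0.1352] yaw 80.99 tilt [ 0.01   0.006 -1.   ] q [-0.79  0.22  0.32  1.8  -0.08  1.12  0.96] F [0.5 0.3 0.6] T [ 0.02 -0.03  0.01] w 0.0296
shift [-0.2704  0.1596  0.0446] turn [ 0.01  -0.006 -0.367] rows 7.0
shift [-0.2704  0.1596  0.0446] turn [-0.008 -0.014  2.775] rows 19.0
```

>>> servo_tool(steps=[[0.04,[-0.27,0.1596,0.02],[0,0,-0.367]],[0.04,[-0.27,0.1596,0.02],[0,0,-0.367]],[0.04,[-0.27,0.1596,0.02],[0,0,-0.367]],[0.04,[-0.27,0.1596,0.045],[0.005,0,-0.367]],[0.04,[-0.27,0.1596,0.045],[0.005,0,-0.367]],[0.04,[-0.27,0.1596,0.045],[0.005,0,-0.367]],[0.04,[-0.27,0.1596,0.045],[0.005,0,-0.367]],[0.04,[-0.27,0.1596,0.045],[0.005,0,-0.367]],[0.04,[-0.27,0.1596,0.045],[0.005,0,-0.367]]])

```text
time_s: 5.8
ee_pos: [0.6101, -0.0647, 0.0836]
ee_rot: [-1.976, -2.439, 0.004]
contact_force: [0.7, 0.7, -1.0]
grip_width: 0.0398
```

Run:
```python
from h import *
st();shot("2");s=np.load("side2.npz");crop(s["p"],(150,150,440,330),"side2c",2.7)
go((.6137,-.0627,.004),102)
```

```text
t 5.8 p [ 0.6101 -0.0647  0.0836] yaw 101.97 tilt [-0.003 -0.    -1.   ] q [-0.3   0.44  0.42  1.67 -0.2   1.08  1.96] F [ 0.7  0.7 -1. ] T [ 0.09  0.02 -0.02] w 0.0398
shift [-0.0009  0.0038  0.0798] turn [-0.003 -0.001  0.002] rows 2.0
```

View pics/side2c.png

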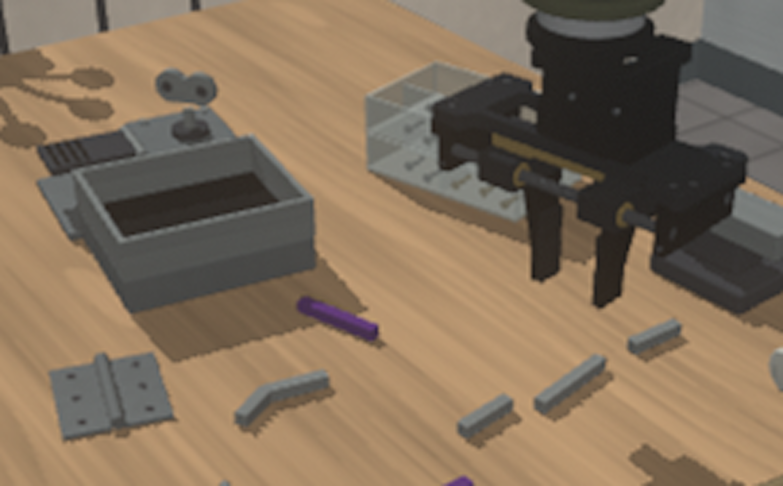

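View pics/top2.png

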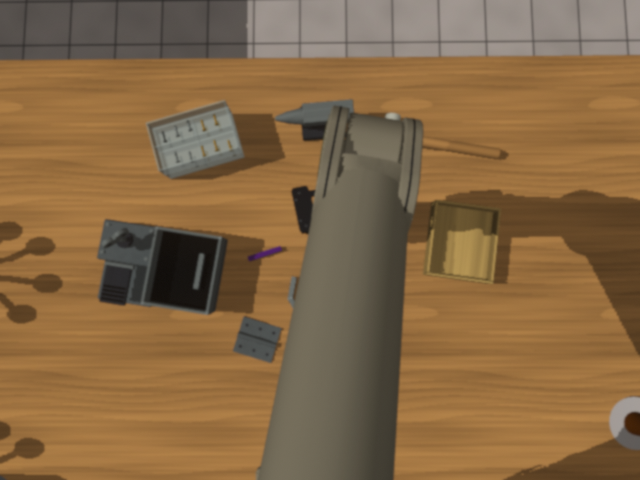

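>>> servo_tool(steps=[[0.04,[-0.001,0.004,0.04],[0,0,0]],[0.04,[-0.001,0.004,0.065],[0,0,0]],[0.04,[-0.001,0.003,0.08],[0,0,0]],[0.04,[-0.001,0.003,0.08],[0,0,0]],[0.0,[-0.001,0.003,0.08],[0,0,0]],[0.0,[-0.001,0.003,0.08],[0,0,0]],[0.0,[-0.001,0.003,0.08],[0,0,0]],[0.0,[-0.001,0.003,0.08],[0,0,0]],[0.0,[-0.001,0.003,0.03],[0,0,0]],[0.0,[-0.001,0.003,-0.03],[0,0,0]]])

```text
time_s: 6.9
ee_pos: [0.6119, -0.0645, 0.1036]
ee_rot: [-1.973, -2.438, 0.008]
contact_force: [1.2, 0.0, 1.1]
grip_width: 0.0025
```

Run:
```python
from h import *
st()
go((.501,.274,.12),81)
```

```text
t 6.9 p [ 0.6119 -0.0645  0.1036] yaw 102.04 tilt [-0.007 -0.001 -1.   ] q [-0.31  0.43  0.43  1.64 -0.19  1.12  1.96] F [1.2 0.  1.1] T [ 0.02 -0.08  0.02] w 0.0025
shift [ 0.3542 -0.038  -0.0158] turn [-0.007  0.     0.367] rows 8.0
```

Run:
```python
from h import *
shot("3");s=np.load("side3.npz");crop(s["p"],(220,200,440,360),"side3c",3.3)
```

```text
(no output)
```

View pics/side3c.png

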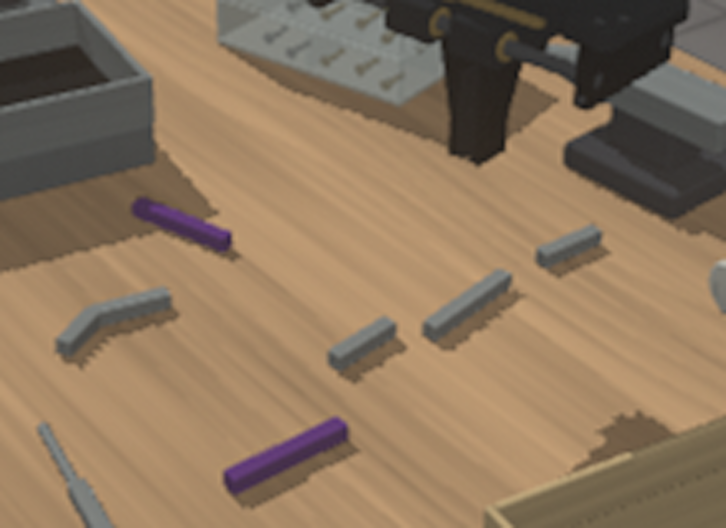

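Run:
```python
from h import *
o=np.array([220,200])
t=np.load("top3.npz")
for a in [(507,272),(430,332)]: print(pix2plane("side",np.array(a)/3.3+o-.35,.010))
go((.6137,-.0627,.02),102)
```

```text
[[ 0.64778793 -0.05810148  0.01      ]]
[[ 0.57601632 -0.07703211  0.01      ]]
shift [ 0.0034 -0.0033  0.0907] turn [0.007 0.002 0.   ] rows 2.0
```

>>> servo_tool(steps=[[0.04,[0,-0.001,0.04],[0.006,0.002,-0.01]],[0.04,[0,-0.001,0.08],[0.006,0.002,-0.01]],[0.04,[0,-0.001,0.095],[0.006,0.002,-0.01]],[0.04,[0,-0.001,0.1],[0.006,0.002,-0.01]],[0.04,[0,-0.001,0.1],[0.006,0.002,-0.01]],[0.04,[0,-0.001,0.1],[0.006,0.002,-0.01]]])

```text
time_s: 7.6
ee_pos: [0.613, -0.065, 0.0051]
ee_rot: [-1.96, -2.447, 0.007]
contact_force: [0.9, 0.7, -0.2]
grip_width: 0.0369
```

Run:
```python
from h import *
st();shot("4");s=np.load("side4.npz");crop(s["p"],(280,200,440,320),"side4c",4.5)
```

```text
t 7.6 p [ 0.613  -0.065   0.0051] yaw 102.61 tilt [-0.008  0.    -1.   ] q [-0.28  0.55  0.4   1.7  -0.25  0.95  2.01] F [ 0.9  0.7 -0.2] T [ 0.06  0.01 -0.05] w 0.0369
```

View pics/side4c.png

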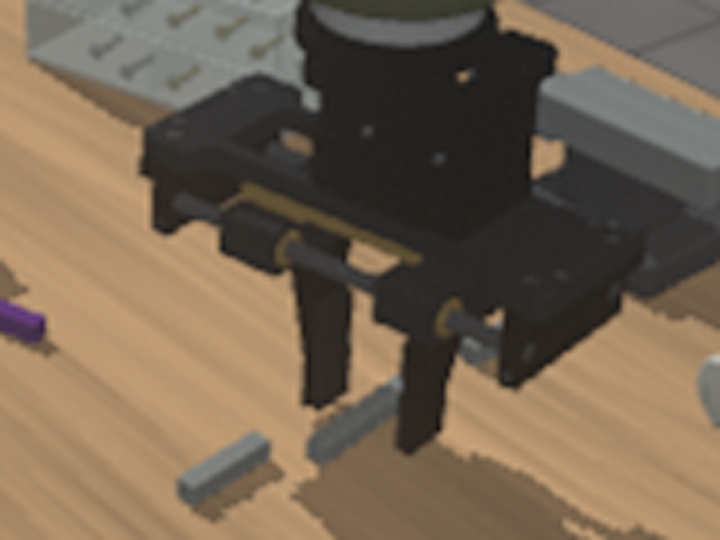

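>>> servo_tool(steps=[[0.0,[0,0,0.001],[0,0,0]],[0.0,[0,0,0.001],[0,0,0]],[0.0,[0,0,0.001],[0,0,0]],[0.0,[0,0,0.001],[0,0,0]],[0.0,[0,0,0.001],[0,0,0]],[0.0,[0,0,0.001],[0,0,0]],[0.0,[0,0,0.001],[0,0,0]],[0.0,[0,0,0.001],[0,0,0]]], squeeze=30)

```text
time_s: 8.5
ee_pos: [0.6117, -0.0646, 0.0023]
ee_rot: [-1.958, -2.446, 0.009]
contact_force: [-0.5, 1.5, 1.7]
grip_width: 0.0097
```

>>> servo_tool(steps=[[0.0,[0,0,-0.05],[0,0,0]],[0.0,[0,0,-0.1],[0,0,0]],[0.0,[0,0,-0.115],[0,0,0]],[0.0,[0,0,-0.115],[0,0,0]]])

```text
time_s: 8.9
ee_pos: [0.6146, -0.0652, 0.1202]
ee_rot: [-1.961, -2.448, 0.004]
contact_force: [-0.3, 0.6, -1.7]
grip_width: 0.0095
```

Run:
```python
from h import *
st()
go((.499,.276,.12),81)
```

```text
t 8.9 p [ 0.6146 -0.0652  0.1202] yaw 102.6 tilt [-0.005  0.001 -1.   ] q [-0.31  0.41  0.44  1.62 -0.19  1.15  1.96] F [-0.3  0.6 -1.7] T [ 0.08  0.01 -0.01] w 0.0095
shift [ 0.3582 -0.0383  0.0011] turn [-0.005 -0.001  0.377] rows 8.0
```

>>> servo_tool(steps=[[0.0,[0.358,-0.038,0.001],[0,0,0.377]],[0.0,[0.358,-0.038,0.001],[0,0,0.377]],[0.0,[0.358,-0.038,0.001],[0,0,0.377]],[0.0,[0.358,-0.038,0.001],[0,0,0.377]],[0.0,[0.358,-0.038,0.001],[0,0,0.377]],[0.0,[0.358,-0.038,0.001],[0,0,0.377]],[0.0,[0.358,-0.038,0.001],[0,0,0.377]],[0.0,[0.358,-0.038,0.001],[0,0,0.377]],[0.0,[0.358,-0.038,0.001],[0,0,0.377]],[0.0,[0.358,-0.038,0.001],[0,0,0.377]]])

```text
time_s: 9.9
ee_pos: [0.4975, 0.2748, 0.1165]
ee_rot: [-2.384, -2.036, 0.015]
contact_force: [0.5, -0.6, -1.1]
grip_width: 0.0098
```

Run:
```python
from h import *
st()
go((.499,.276,.042),81)
```

```text
t 9.9 p [0.4975 0.2748 0.1165] yaw 80.99 tilt [-0.011 -0.001 -1.   ] q [-0.87  0.31  0.35  1.75 -0.12  1.12  0.93] F [ 0.5 -0.6 -1.1] T [-0.04  0.04  0.02] w 0.0098
shift [0.0016 0.0021 0.0745] turn [-0.011  0.003 -0.   ] rows 2.0
```

>>> servo_tool(steps=[[0.0,[0.001,0.002,0.04],[-0.01,0,0]],[0.0,[0.001,0.002,0.065],[-0.01,0,0]],[0.0,[0.001,0.002,0.072],[-0.01,0,0]],[0.0,[0.001,0.002,0.072],[-0.01,0,0]],[0.03,[0.001,0.002,0.072],[-0.01,0,0]],[0.03,[0.001,0.002,0.072],[-0.01,0,0]],[0.03,[0.001,0.002,0.072],[-0.01,0,0]],[0.03,[0.001,0.002,0.072],[-0.01,0,0]],[0.03,[0.001,0.002,0.04],[-0.01,0,0]],[0.03,[0.001,0.002,-0.01],[-0.01,0,0]]])

```text
time_s: 10.9
ee_pos: [0.498, 0.2759, 0.1263]
ee_rot: [2.388, 2.041, -0.01]
contact_force: [0.5, 0.4, -0.0]
grip_width: 0.0299
```

Run:
```python
from h import *
st()
go((.4622,.0445,.09),81)
```

```text
t 10.9 p [0.498  0.2759 0.1263] yaw 81.04 tilt [-0.005 -0.005 -1.   ] q [-0.88  0.29  0.35  1.74 -0.11  1.13  0.91] F [ 0.5  0.4 -0. ] T [ 0.04 -0.1  -0.03] w 0.0299
shift [-0.234   0.0008  0.0375] turn [-0.004  0.005  0.001] rows 5.0
```

Now the bent one; hover first.

>>> servo_tool(steps=[[0.035,[-0.234,0.001,-0.005],[0,0,0]],[0.035,[-0.234,0.001,-0.005],[0,0,0]],[0.035,[-0.234,0.001,-0.005],[0,0,0]],[0.035,[-0.234,0.001,-0.005],[0,0,0]],[0.035,[-0.234,0.001,0.0375],[0,0,0]],[0.035,[-0.234,0.001,0.0375],[0,0,0]],[0.035,[-0.234,0.001,0.0375],[0,0,0]],[0.035,[-0.234,0.001,0.0375],[0,0,0]]])

```text
time_s: 11.7
ee_pos: [0.4649, 0.0468, 0.0912]
ee_rot: [2.387, 2.042, 0.0]
contact_force: [-0.3, 0.2, 0.7]
grip_width: 0.0347
```

Run:
```python
from h import *
st();shot("5");s=np.load("side5.npz");crop(s["p"],(140,180,420,360),"side5c",2.8)
go((.4622,.0445,.003),81)
```

```text
t 11.7 p [0.4649 0.0468 0.0912] yaw 81.09 tilt [ 0.001 -0.001 -1.   ] q [-0.67  0.11  0.5   2.04 -0.06  1.01  1.27] F [-0.3  0.2  0.7] T [ 0.08 -0.01  0.06] w 0.0347
shift [-0.0029 -0.0025  0.0883] turn [0.001 0.    0.002] rows 2.0
```

View pics/side5c.png

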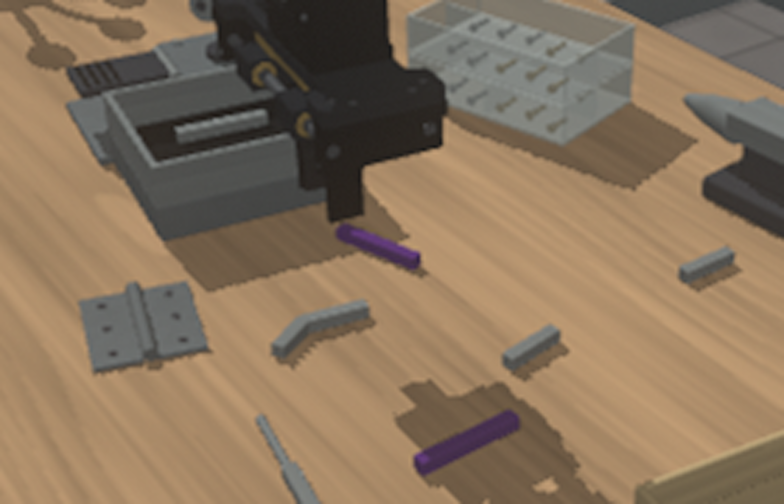

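View pics/top5.png

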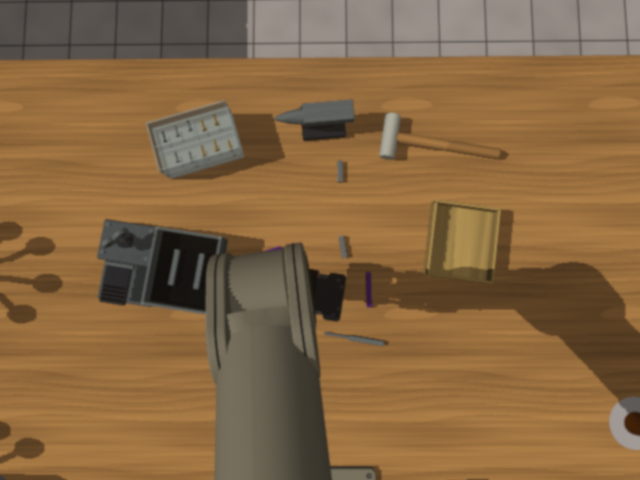

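>>> servo_tool(steps=[[0.035,[-0.002,-0.002,0.045],[0,0,0]],[0.035,[-0.003,-0.002,0.075],[0,0,0]],[0.035,[-0.003,-0.002,0.088],[0,0,0]],[0.035,[-0.003,-0.002,0.088],[0,0,0]],[0.0,[-0.003,-0.002,0.088],[0,0,0]],[0.0,[-0.003,-0.002,0.088],[0,0,0]],[0.0,[-0.003,-0.002,0.088],[0,0,0]],[0.0,[-0.003,-0.002,0.088],[0,0,0]],[0.0,[-0.003,-0.002,0.088],[0,0,0]],[0.0,[-0.003,-0.002,0.088],[0,0,0]]])

```text
time_s: 12.8
ee_pos: [0.4622, 0.0432, 0.0029]
ee_rot: [2.388, 2.04, 0.0]
contact_force: [-0.1, 1.7, 5.4]
grip_width: 0.0095
```

>>> servo_tool(steps=[[0.0,[0,0,0],[0,0,0]],[0.0,[0,0,-0.05],[0,0,0]],[0.0,[0,0,-0.1],[0,0,0]],[0.0,[0,0,-0.115],[0,0,0]],[0.0,[0,0,-0.115],[0,0,0]]])

```text
time_s: 13.3
ee_pos: [0.4633, 0.0433, 0.1198]
ee_rot: [2.387, 2.039, 0.006]
contact_force: [0.1, -0.3, -1.3]
grip_width: 0.01
```

Run:
```python
from h import *
st()
go((.558,-.258,.12),81)
```

```text
t 13.3 p [0.4633 0.0433 0.1198] yaw 81.01 tilt [ 0.004  0.001 -1.   ] q [-0.69  0.06  0.52  2.02 -0.03  1.07  1.26] F [ 0.1 -0.3 -1.3] T [ 0.06 -0.04 -0.03] w 0.01
shift [-2.828e-01  1.406e-01 -2.000e-04] turn [ 0.004 -0.002  0.   ] rows 7.0
```

>>> servo_tool(steps=[[0.0,[-0.295,0.148,0.001],[0,0,0]],[0.0,[-0.295,0.148,0.001],[0,0,0]],[0.0,[-0.295,0.148,0.001],[0,0,0]],[0.0,[-0.295,0.148,0.001],[0,0,0]],[0.0,[-0.295,0.148,0.001],[0,0,0]],[0.0,[-0.295,0.148,0.001],[0,0,0]],[0.0,[-0.295,0.148,0.001],[0,0,0]],[0.0,[-0.295,0.148,0.001],[0,0,0]],[0.0,[-0.295,0.148,0.001],[0,0,0]]])

```text
time_s: 14.2
ee_pos: [0.5608, -0.272, 0.1147]
ee_rot: [-2.389, -2.038, 0.005]
contact_force: [0.4, 0.2, -0.1]
grip_width: 0.0094
```

Run:
```python
from h import *
st()
go((.5645,-.271,.018),82)
```

```text
t 14.2 p [ 0.5608 -0.272   0.1147] yaw 80.92 tilt [-0.003 -0.001 -1.   ] q [-0.14  0.48  0.69  1.62 -0.32  1.16  2.03] F [ 0.4  0.2 -0.1] T [ 0.07 -0.05 -0.01] w 0.0094
shift [0.0018 0.0038 0.0967] turn [-0.003  0.001 -0.019] rows 2.0
```

>>> servo_tool(steps=[[0.0,[0.002,0.004,0.045],[0,0,-0.02]],[0.0,[0.002,0.004,0.085],[0,0,-0.02]],[0.0,[0.002,0.004,0.097],[0,0,-0.02]],[0.0,[0.002,0.004,0.097],[0,0,-0.02]],[0.025,[0.002,0.004,0.097],[0,0,-0.02]],[0.025,[0.002,0.004,0.097],[0,0,-0.02]],[0.025,[0.002,0.004,0.097],[0,0,-0.02]],[0.025,[0.002,0.004,0.097],[0,0,-0.02]],[0.025,[0.002,0.004,0.05],[0,0,-0.02]],[0.025,[0.002,0.004,0.0],[0,0,-0.02]]])

```text
time_s: 15.2
ee_pos: [0.5652, -0.2698, 0.117]
ee_rot: [-2.367, -2.063, 0.004]
contact_force: [1.4, -0.3, 0.0]
grip_width: 0.025
```

Run:
```python
from h import *
st()
go((.544,-.0584,.09),98)
```

```text
t 15.2 p [ 0.5652 -0.2698  0.117 ] yaw 82.15 tilt [-0.003 -0.001 -1.   ] q [-0.15  0.48  0.68  1.61 -0.32  1.17  2.04] F [ 1.4 -0.3  0. ] T [ 0.01 -0.09  0.01] w 0.025
shift [ 0.2065 -0.0497  0.027 ] turn [-0.003  0.    -0.277] rows 5.0
```

>>> servo_tool(steps=[[0.035,[0.2065,-0.05,0],[0,0,-0.277]],[0.035,[0.2065,-0.05,0],[0,0,-0.277]],[0.035,[0.2065,-0.05,0.027],[0,0,-0.277]],[0.035,[0.2065,-0.05,0.027],[0,0,-0.277]],[0.035,[0.2065,-0.05,0.027],[0,0,-0.277]],[0.035,[0.2065,-0.05,0.027],[0,0,-0.277]],[0.035,[0.2065,-0.05,0.027],[0,0,-0.277]]])

```text
time_s: 15.9
ee_pos: [0.5451, -0.0599, 0.0901]
ee_rot: [2.06, 2.37, -0.001]
contact_force: [-0.3, -0.4, -0.2]
grip_width: 0.0352
```

Run:
```python
from h import *
st();shot("6");s=np.load("side6.npz");crop(s["p"],(240,200,520,420),"side6c",2.7)
go((.544,-.0584,.003),98)
```

```text
t 15.9 p [ 0.5451 -0.0599  0.0901] yaw 98.0 tilt [ 0.    -0.002 -1.   ] q [-0.47  0.31  0.58  1.85 -0.19  1.04  1.9 ] F [-0.3 -0.4 -0.2] T [ 0.01 -0.05  0.06] w 0.0352
shift [ 0.0028 -0.0008  0.0871] turn [ 0.     0.002 -0.002] rows 2.0
```

View pics/side6c.png

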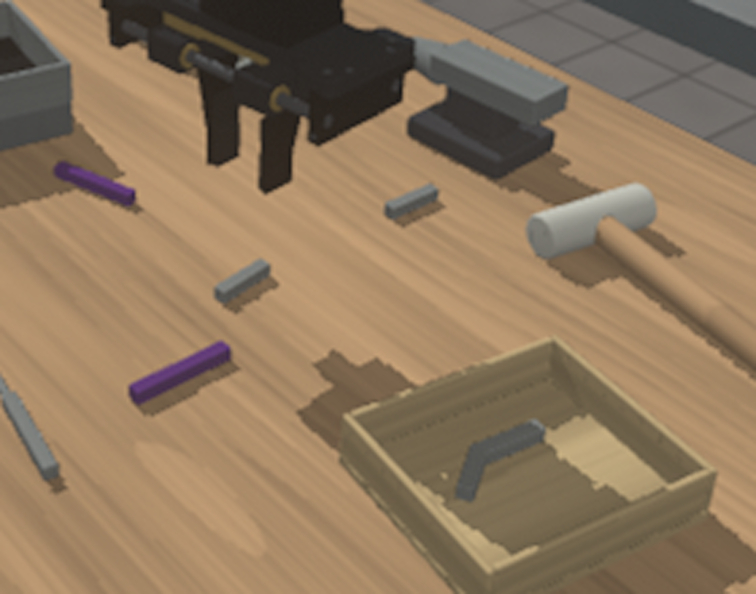

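>>> servo_tool(steps=[[0.035,[0.002,-0.001,0.045],[0,0,0]],[0.035,[0.002,-0.001,0.075],[0,0,0]],[0.035,[0.002,-0.001,0.087],[0,0,0]],[0.035,[0.002,-0.001,0.087],[0,0,0]],[0.0,[0.002,-0.001,0.087],[0,0,0]],[0.0,[0.002,-0.001,0.087],[0,0,0]],[0.0,[0.002,-0.001,0.087],[0,0,0]],[0.0,[0.002,-0.001,0.087],[0,0,0]],[0.0,[0.002,-0.001,0.087],[0,0,0]],[0.0,[0.002,-0.001,0.087],[0,0,0]]])

```text
time_s: 17.0
ee_pos: [0.5438, -0.0571, 0.0029]
ee_rot: [2.06, 2.371, -0.001]
contact_force: [-0.9, -0.1, 3.8]
grip_width: 0.0098
```

>>> servo_tool(steps=[[0.0,[0,0,0],[0,0,0]],[0.0,[0,0,-0.05],[0,0,0]],[0.0,[0,0,-0.1],[0,0,0]],[0.0,[0,0,-0.115],[0,0,0]],[0.0,[0,0,-0.115],[0,0,0]]])

```text
time_s: 17.5
ee_pos: [0.5451, -0.0568, 0.1199]
ee_rot: [2.058, 2.369, 0.004]
contact_force: [0.2, -0.1, -1.1]
grip_width: 0.0095
```

Run:
```python
from h import *
st()
go((.516,-.318,.12),82)
```

```text
t 17.5 p [ 0.5451 -0.0568  0.1199] yaw 98.05 tilt [ 0.004 -0.    -1.   ] q [-0.5   0.27  0.6   1.82 -0.17  1.1   1.87] F [ 0.2 -0.1 -1.1] T [ 0.02 -0.01  0.03] w 0.0095
shift [-2.545e-01 -6.540e-02 -2.000e-04] turn [0.004 0.    0.28 ] rows 6.0
```

>>> servo_tool(steps=[[0.0,[-0.2545,-0.065,0],[0,0,0.28]],[0.0,[-0.2545,-0.065,0],[0,0,0.28]],[0.0,[-0.2545,-0.065,0],[0,0,0.28]],[0.0,[-0.2545,-0.065,0],[0,0,0.28]],[0.0,[-0.2545,-0.065,0],[0,0,0.28]],[0.0,[-0.2545,-0.065,0],[0,0,0.28]],[0.0,[-0.2545,-0.065,0],[0,0,0.28]],[0.0,[-0.2545,-0.065,0],[0,0,0.28]]])

```text
time_s: 18.3
ee_pos: [0.5146, -0.3167, 0.1163]
ee_rot: [-2.369, -2.06, 0.002]
contact_force: [0.4, 0.7, 0.4]
grip_width: 0.0098
```

Run:
```python
from h import *
st()
go((.516,-.318,.018),82)
```

```text
t 18.3 p [ 0.5146 -0.3167  0.1163] yaw 82.02 tilt [-0.002  0.    -1.   ] q [-0.09  0.44  0.72  1.68 -0.31  1.15  2.15] F [0.4 0.7 0.4] T [ 0.05 -0.01 -0.07] w 0.0098
shift [-0.0011  0.0018  0.0983] turn [-0.002  0.     0.   ] rows 2.0
```

>>> servo_tool(steps=[[0.0,[0,0.002,0.045],[0,0,0]],[0.0,[0,0.002,0.085],[0,0,0]],[0.0,[0,0.002,0.098],[0,0,0]],[0.0,[0,0.002,0.098],[0,0,0]],[0.025,[0,0.002,0.098],[0,0,0]],[0.025,[0,0.002,0.098],[0,0,0]],[0.025,[0,0.002,0.098],[0,0,0]],[0.025,[0,0.002,0.098],[0,0,0]],[0.025,[0,0.002,0.05],[0,0,0]],[0.025,[0,0.002,0.0],[0,0,0]]])

```text
time_s: 19.3
ee_pos: [0.5158, -0.3179, 0.1183]
ee_rot: [-2.37, -2.059, 0.004]
contact_force: [1.8, -1.3, 0.2]
grip_width: 0.0251
```

Run:
```python
from h import *
st()
go((.699,-.0540,.09),90)
```

```text
t 19.3 p [ 0.5158 -0.3179  0.1183] yaw 81.97 tilt [-0.003 -0.    -1.   ] q [-0.09  0.44  0.73  1.67 -0.31  1.15  2.15] F [ 1.8 -1.3  0.2] T [-0.07 -0.12  0.02] w 0.0251
shift [0.2869 0.1447 0.0276] turn [-0.003  0.001 -0.14 ] rows 7.0
```

>>> servo_tool(steps=[[0.035,[0.287,0.1447,0],[0,0,-0.14]],[0.035,[0.287,0.1447,0],[0,0,-0.14]],[0.035,[0.287,0.1447,0],[0,0,-0.14]],[0.035,[0.287,0.1447,0],[0,0,-0.14]],[0.035,[0.287,0.1447,0.027],[0,0,-0.14]],[0.035,[0.287,0.1447,0.027],[0,0,-0.14]],[0.035,[0.287,0.1447,0.027],[0,0,-0.14]],[0.035,[0.287,0.1447,0.027],[0,0,-0.14]],[0.035,[0.287,0.1447,0.027],[0,0,-0.14]]])

```text
time_s: 20.2
ee_pos: [0.6999, -0.0546, 0.0905]
ee_rot: [2.22, 2.222, -0.003]
contact_force: [-0.5, -0.7, 0.4]
grip_width: 0.035
```

Run:
```python
from h import *
st();shot("7");s=np.load("side7.npz");crop(s["p"],(240,200,520,420),"side7c",2.7)
go((.699,-.0540,.003),90)
```

```text
t 20.2 p [ 0.6999 -0.0546  0.0905] yaw 90.04 tilt [-0.001 -0.002 -1.   ] q [-0.38  0.65  0.59  1.41 -0.37  1.19  1.82] F [-0.5 -0.7  0.4] T [-0.09  0.05 -0.02] w 0.035
shift [ 0.0026 -0.0006  0.0882] turn [ 0.     0.002 -0.002] rows 2.0
```

View pics/side7c.png

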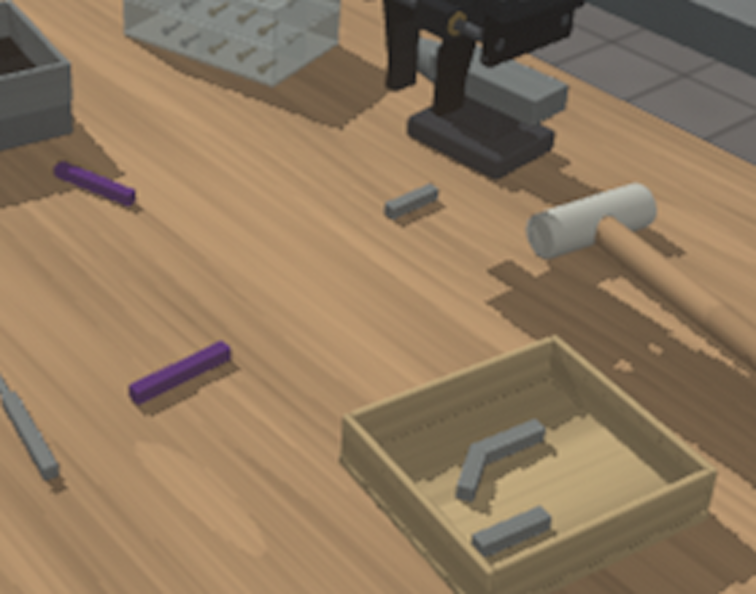

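>>> servo_tool(steps=[[0.035,[0.002,-0.001,0.045],[0,0,0]],[0.035,[0.002,-0.001,0.075],[0,0,0]],[0.035,[0.002,-0.001,0.087],[0,0,0]],[0.035,[0.002,-0.001,0.087],[0,0,0]],[0.0,[0.002,-0.001,0.087],[0,0,0]],[0.0,[0.002,-0.001,0.087],[0,0,0]],[0.0,[0.002,-0.001,0.087],[0,0,0]],[0.0,[0.002,-0.001,0.087],[0,0,0]],[0.0,[0.002,-0.001,0.087],[0,0,0]],[0.0,[0.002,-0.001,0.087],[0,0,0]]])

```text
time_s: 21.3
ee_pos: [0.6993, -0.0524, 0.004]
ee_rot: [2.221, 2.221, -0.001]
contact_force: [-1.4, -0.5, 5.2]
grip_width: 0.0095
```

>>> servo_tool(steps=[[0.0,[0,0,0],[0,0,0]],[0.0,[0,0,-0.05],[0,0,0]],[0.0,[0,0,-0.1],[0,0,0]],[0.0,[0,0,-0.115],[0,0,0]],[0.0,[0,0,-0.115],[0,0,0]]])

```text
time_s: 21.8
ee_pos: [0.7006, -0.0526, 0.1215]
ee_rot: [2.218, 2.219, 0.004]
contact_force: [0.7, -0.2, -0.3]
grip_width: 0.0094
```

Run:
```python
from h import *
st()
go((.582,-.327,.12),82)
```

```text
t 21.8 p [ 0.7006 -0.0526  0.1215] yaw 90.01 tilt [ 0.004 -0.001 -1.   ] q [-0.39  0.62  0.6   1.38 -0.35  1.24  1.81] F [ 0.7 -0.2 -0.3] T [-0.01  0.03 -0.02] w 0.0094
shift [-0.2744 -0.1187  0.0013] turn [0.005 0.001 0.14 ] rows 6.0
```

>>> servo_tool(steps=[[0.0,[-0.2745,-0.1187,0.001],[0,0,0.14]],[0.0,[-0.2745,-0.1187,0.001],[0,0,0.14]],[0.0,[-0.2745,-0.1187,0.001],[0,0,0.14]],[0.0,[-0.2745,-0.1187,0.001],[0,0,0.14]],[0.0,[-0.2745,-0.1187,0.001],[0,0,0.14]],[0.0,[-0.2745,-0.1187,0.001],[0,0,0.14]],[0.0,[-0.2745,-0.1187,0.001],[0,0,0.14]],[0.0,[-0.2745,-0.1187,0.001],[0,0,0.14]],[0.0,[-0.2745,-0.1187,0.001],[0,0,0.14]]])

```text
time_s: 22.7
ee_pos: [0.5807, -0.3252, 0.1164]
ee_rot: [-2.369, -2.062, 0.002]
contact_force: [0.0, -0.6, -0.8]
grip_width: 0.0095
```

Run:
```python
from h import *
st()
go((.582,-.327,.018),82)
```

```text
t 22.7 p [ 0.5807 -0.3252  0.1164] yaw 82.07 tilt [-0.002  0.    -1.   ] q [-0.04  0.57  0.68  1.5  -0.37  1.21  2.13] F [ 0.  -0.6 -0.8] T [ 0.05 -0.01 -0.01] w 0.0095
shift [-0.0016  0.0017  0.0984] turn [-0.002 -0.     0.001] rows 2.0
```

>>> servo_tool(steps=[[0.0,[0,0.002,0.045],[0,0,0]],[0.0,[0,0.002,0.085],[0,0,0]],[0.0,[0,0.002,0.098],[0,0,0]],[0.0,[0,0.002,0.098],[0,0,0]],[0.025,[0,0.002,0.098],[0,0,0]],[0.025,[0,0.002,0.098],[0,0,0]],[0.025,[0,0.002,0.098],[0,0,0]],[0.025,[0,0.002,0.098],[0,0,0]],[0.025,[0,0.002,0.05],[0,0,0]],[0.025,[0,0.002,0.0],[0,0,0]]])

```text
time_s: 23.7
ee_pos: [0.5814, -0.3266, 0.1181]
ee_rot: [-2.37, -2.059, 0.004]
contact_force: [1.3, 0.1, 1.1]
grip_width: 0.0246
```

Run:
```python
from h import *
st()
go((.5562,.3683,.15),37)
```

```text
t 23.7 p [ 0.5814 -0.3266  0.1181] yaw 81.98 tilt [-0.003 -0.    -1.   ] q [-0.04  0.57  0.69  1.49 -0.37  1.21  2.13] F [1.3 0.1 1.1] T [-0.   -0.14  0.04] w 0.0246
shift [ 0.6845 -0.122  -0.032 ] turn [-0.003  0.002  0.785] rows 14.0
```

>>> servo_tool(steps=[[0.03,[0.6845,-0.122,-0.032],[0,0,0.785]],[0.03,[0.6845,-0.122,-0.032],[0,0,0.785]],[0.03,[0.6845,-0.122,-0.032],[0,0,0.785]],[0.03,[0.6845,-0.122,-0.032],[0,0,0.785]],[0.03,[0.6845,-0.122,-0.032],[0,0,0.785]],[0.03,[0.6845,-0.122,-0.032],[0,0,0.785]],[0.03,[0.6845,-0.122,-0.032],[0,0,0.785]],[0.03,[0.6845,-0.122,-0.032],[0,0,0.785]],[0.03,[0.6845,-0.122,-0.032],[0,0,0.785]],[0.03,[0.6845,-0.122,-0.032],[0,0,0.785]]])

```text
time_s: 24.7
ee_pos: [0.5643, 0.1658, 0.1407]
ee_rot: [2.979, 0.997, 0.001]
contact_force: [0.4, 0.1, -0.3]
grip_width: 0.0296
```

Run:
```python
from h import *
st()
go((.5562,.3683,.15),37)
shot("8")
```

```text
t 24.7 p [0.5643 0.1658 0.1407] yaw 37.01 tilt [ 0.001 -0.    -1.   ] q [-1.01  0.39  0.81  1.7  -0.3   1.18  0.52] F [ 0.4  0.1 -0.3] T [-0.02 -0.04  0.01] w 0.0296
shift [ 0.1154 -0.1665 -0.0093] turn [ 0. -0.  0.] rows 5.0
```

View pics/side8.png

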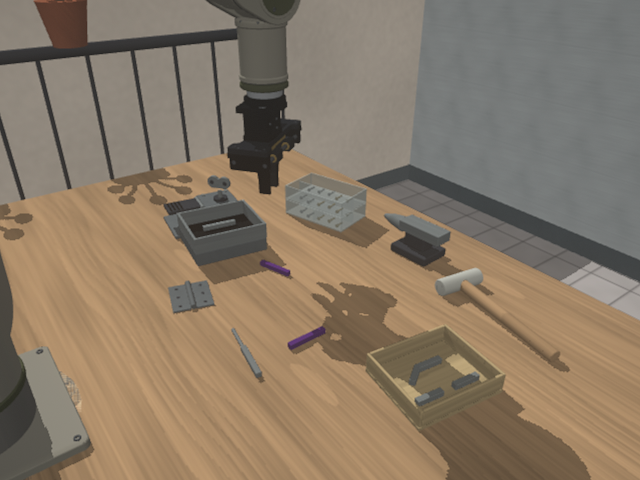

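View pics/top8.png

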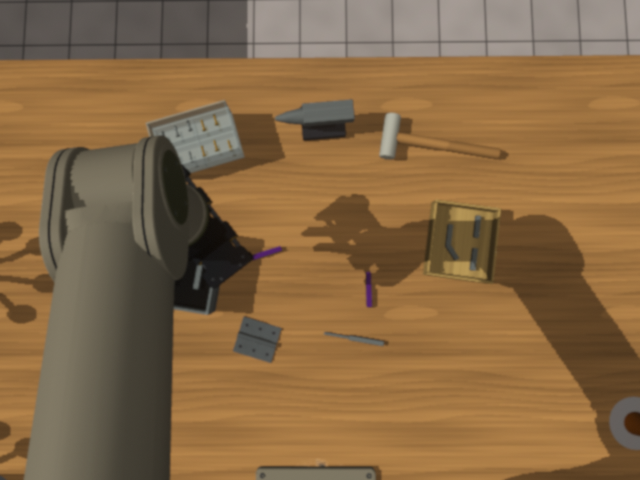

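>>> servo_tool(steps=[[0.03,[0.1154,-0.1665,-0.009],[0,0,0]],[0.03,[0.1154,-0.1665,-0.009],[0,0,0]],[0.03,[0.1154,-0.1665,-0.009],[0,0,0]],[0.03,[0.1154,-0.1665,-0.009],[0,0,0]],[0.03,[0.1154,-0.1665,-0.009],[0,0,0]],[0.03,[0.1154,-0.1665,-0.009],[0,0,0]],[0.03,[0.1154,-0.1665,-0.009],[0,0,0]]])

```text
time_s: 25.5
ee_pos: [0.5571, 0.3644, 0.149]
ee_rot: [2.978, 0.994, -0.001]
contact_force: [0.0, -0.1, 0.1]
grip_width: 0.0298
```

Run:
```python
from h import *
st()
go((.5565,.3683,.066),37)
```

```text
t 25.5 p [0.5571 0.3644 0.149 ] yaw 36.91 tilt [ 0.    -0.002 -1.   ] q [-1.16  0.55  0.73  1.47 -0.37  1.27  0.25] F [ 0.  -0.1  0.1] T [-0.07  0.    0.  ] w 0.0298
shift [ 0.0019 -0.0036  0.083 ] turn [ 0.001  0.001 -0.002] rows 2.0
```

>>> servo_tool(steps=[[0.03,[0.002,-0.003,0.03],[0,0,0]],[0.03,[0.002,-0.003,0.055],[0,0,0]],[0.03,[0.002,-0.003,0.075],[0,0,0]],[0.03,[0.002,-0.003,0.083],[0,0,0]],[0.03,[0.002,-0.003,0.083],[0,0,0]],[0.0,[0.002,-0.003,0.083],[0,0,0]],[0.0,[0.002,-0.003,0.083],[0,0,0]],[0.0,[0.002,-0.003,0.083],[0,0,0]],[0.0,[0.002,-0.003,0.083],[0,0,0]],[0.0,[0.002,-0.003,0.083],[0,0,0]]], squeeze=35)

```text
time_s: 26.5
ee_pos: [0.5572, 0.3703, 0.0666]
ee_rot: [2.979, 0.997, 0.003]
contact_force: [2.9, 1.5, 1.6]
grip_width: 0.0079
```

Run:
```python
from h import *
st();shot("9");s=np.load("side9.npz");crop(s["p"],(140,80,320,220),"side9c",4)
```

```text
t 26.5 p [0.5572 0.3703 0.0666] yaw 37.03 tilt [ 0.002  0.    -1.   ] q [-1.14  0.63  0.68  1.53 -0.43  1.13  0.28] F [2.9 1.5 1.6] T [ 0.47 -0.78 -0.02] w 0.0079
```

View pics/side9c.png

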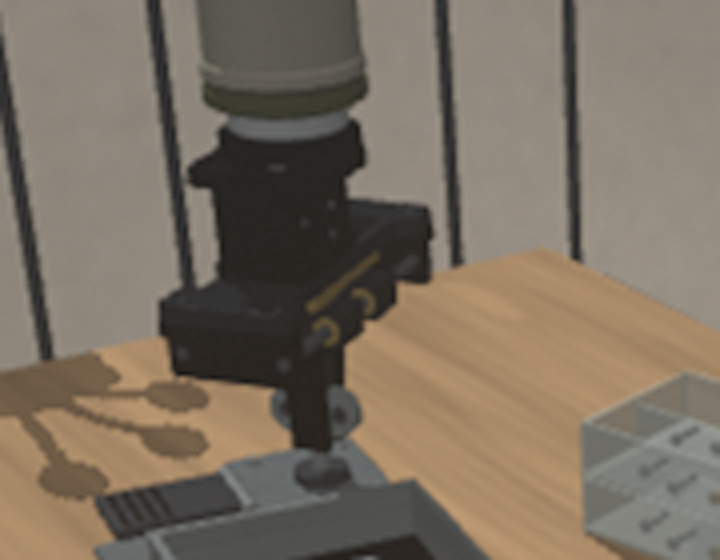

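>>> servo_tool(steps=[[0.0,[0,0,0],[0,0,0.13]],[0.0,[0,0,0],[0,0,0.26]],[0.0,[0,0,0],[0,0,0.39]],[0.0,[0,0,0],[0,0,0.52]],[0.0,[0,0,0],[0,0,0.65]],[0.0,[0,0,0],[0,0,0.78]]])

```text
time_s: 27.2
ee_pos: [0.5565, 0.3702, 0.0665]
ee_rot: [3.134, -0.218, 0.001]
contact_force: [1.6, 2.4, 4.6]
grip_width: 0.0076
```

Run:
```python
from h import *
st()
```

```text
t 27.2 p [0.5565 0.3702 0.0665] yaw -7.96 tilt [ 0. -0. -1.] q [-1.24  0.69  0.85  1.54 -0.55  1.16 -0.42] F [1.6 2.4 4.6] T [ 0.19 -0.15  0.04] w 0.0076
```

>>> servo_tool(steps=[[0.0,[0,0,0],[0,0,0.14]],[0.0,[0,0,0],[0,0,0.28]],[0.0,[0,0,0],[0,0,0.42]],[0.0,[0,0,0],[0,0,0.56]],[0.0,[0,0,0],[0,0,0.7]],[0.0,[0,0,0],[0,0,0.84]],[0.0,[0,0,0],[0,0,0.98]],[0.0,[0,0,0],[0,0,1.12]],[0.0,[0,0,0],[0,0,1.26]],[0.0,[0,0,0],[0,0,1.4]]])

```text
time_s: 28.2
ee_pos: [0.5559, 0.3709, 0.0666]
ee_rot: [-2.257, 2.185, 0.002]
contact_force: [-1.2, 3.4, 7.1]
grip_width: 0.0074
```

Run:
```python
from h import *
st()
```

```text
t 28.2 p [0.5559 0.3709 0.0666] yaw -88.15 tilt [-0.001  0.001 -1.   ] q [-1.38  0.85  1.13  1.55 -0.8   1.26 -1.67] F [-1.2  3.4  7.1] T [0.58 0.49 0.13] w 0.0074
```

>>> servo_tool(steps=[[0.03,[0,0,0],[0,0,0]],[0.03,[0,0,0],[0,0,0]],[0.03,[0,0,0],[0,0,0]],[0.03,[0,0,0],[0,0,0]],[0.03,[0,0,-0.04],[0,0,0]],[0.03,[0,0,-0.08],[0,0,0]],[0.03,[0,0,-0.08],[0,0,0]]])

```text
time_s: 28.9
ee_pos: [0.5586, 0.3698, 0.151]
ee_rot: [-2.258, 2.176, -0.004]
contact_force: [0.9, 0.2, -0.5]
grip_width: 0.0295
```

>>> servo_tool(steps=[[0.03,[0,0,0],[0,0,-0.149]],[0.03,[0,0,0],[0,0,-0.298]],[0.03,[0,0,0],[0,0,-0.447]],[0.03,[0,0,0],[0,0,-0.596]],[0.03,[0,0,0],[0,0,-0.745]],[0.03,[0,0,0],[0,0,-0.894]],[0.03,[0,0,0],[0,0,-1.043]],[0.03,[0,0,0],[0,0,-1.192]],[0.03,[0,0,0],[0,0,-1.341]],[0.03,[0,0,0],[0,0,-1.49]]])

```text
time_s: 29.9
ee_pos: [0.5561, 0.3695, 0.1453]
ee_rot: [3.14, -0.059, -0.001]
contact_force: [0.1, -0.5, -0.4]
grip_width: 0.0304
```

Run:
```python
from h import *
st();go((.5565,.3695,.14),92)
shot("10");s=np.load("side10.npz");crop(s["p"],(140,80,320,220),"side10c",4)
```

```text
t 29.9 p [0.5561 0.3695 0.1453] yaw -2.15 tilt [-0.001 -0.001 -1.   ] q [-1.26  0.62  0.89  1.47 -0.49  1.29 -0.36] F [ 0.1 -0.5 -0.4] T [-0.1   0.   -0.01] w 0.0304
shift [ 0.0004 -0.      0.0053] turn [ 0.     0.002 -1.643] rows 11.0
```

View pics/side10c.png

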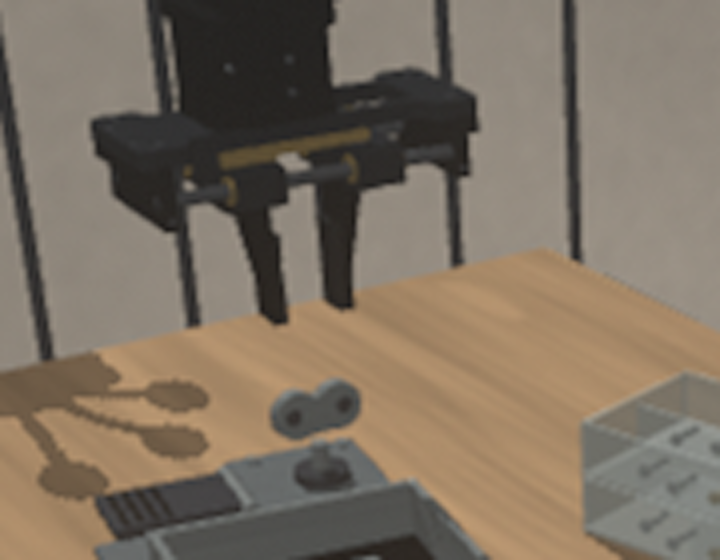

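Run:
```python
from h import *
s=np.load("side10.npz");P=cloud("side",s["d"])
m=(abs(P[...,0]-.556)<.04)&(abs(P[...,1]-.369)<.04)&(P[...,2]>.072)&(P[...,2]<.106)
q=P[m][:,:2];c=q.mean(0);u,S,v=np.linalg.svd(q-c,full_matrices=0);print(len(q),c,np.degrees(np.arctan2(v[0,1],v[0,0])),S)
```

```text
249 [0.55462179 0.36713408] -179.99269635712312 [0.23877462 0.03936852]
```

>>> servo_tool(steps=[[0.03,[0,0,0],[0,0,-0.149]],[0.03,[0,0,0],[0,0,-0.298]],[0.03,[0,0,0],[0,0,-0.447]],[0.03,[0,0,0],[0,0,-0.596]],[0.03,[0,0,0],[0,0,-0.745]],[0.03,[0,0,0],[0,0,-0.894]],[0.03,[0,0,0],[0,0,-1.043]],[0.03,[0,0,0],[0,0,-1.192]],[0.03,[0,0,0],[0,0,-1.341]],[0.03,[0,0,0],[0,0,-1.49]]])

```text
time_s: 31.0
ee_pos: [0.5561, 0.3695, 0.1452]
ee_rot: [2.354, 2.08, -0.003]
contact_force: [-0.7, -0.2, -1.0]
grip_width: 0.0297
```

Run:
```python
from h import *
st();go((.5563,.3692,.066),91)
```

```text
t 31.0 p [0.5561 0.3695 0.1452] yaw 82.91 tilt [-0.001 -0.001 -1.   ] q [-1.07  0.52  0.58  1.46 -0.29  1.25  0.99] F [-0.7 -0.2 -1. ] T [-0.03  0.03  0.  ] w 0.0297
shift [-0.0002  0.0003  0.0792] turn [-0.001  0.001 -0.141] rows 2.0
```

>>> servo_tool(steps=[[0.03,[0,0,0.0],[0,0,-0.13]],[0.03,[0,0,0.03],[0,0,-0.13]],[0.03,[0,0,0.055],[0,0,-0.13]],[0.03,[0,0,0.075],[0,0,-0.13]],[0.03,[0,0,0.079],[0,0,-0.13]],[0.0,[0,0,0.079],[0,0,-0.13]],[0.0,[0,0,0.079],[0,0,-0.13]],[0.0,[0,0,0.079],[0,0,-0.13]],[0.0,[0,0,0.079],[0,0,-0.13]],[0.0,[0,0,0.079],[0,0,-0.13]]])

```text
time_s: 32.0
ee_pos: [0.5568, 0.371, 0.0679]
ee_rot: [2.215, 2.228, 0.003]
contact_force: [1.7, 3.9, 2.4]
grip_width: 0.0079
```

>>> servo_tool(steps=[[0.0,[0,0,0],[0,0,0.0]],[0.0,[0,0,0],[0,0,0.13]],[0.0,[0,0,0],[0,0,0.26]],[0.0,[0,0,0],[0,0,0.39]],[0.0,[0,0,0],[0,0,0.52]],[0.0,[0,0,0],[0,0,0.65]],[0.0,[0,0,0],[0,0,0.78]],[0.0,[0,0,0],[0,0,0.91]]])

```text
time_s: 32.8
ee_pos: [0.5568, 0.3709, 0.0679]
ee_rot: [-2.971, -1.02, -0.002]
contact_force: [0.6, 4.9, 5.6]
grip_width: 0.0077
```

Run:
```python
from h import *
st()
```

```text
t 32.8 p [0.5568 0.3709 0.0679] yaw 37.89 tilt [ 0.001  0.001 -1.   ] q [-1.16  0.64  0.72  1.53 -0.45  1.13  0.31] F [0.6 4.9 5.6] T [ 0.79 -0.23  0.1 ] w 0.0077
```

>>> servo_tool(steps=[[0.0,[0,0,0],[0,0,0.13]],[0.0,[0,0,0],[0,0,0.26]],[0.0,[0,0,0],[0,0,0.39]],[0.0,[0,0,0],[0,0,0.5]],[0.0,[0,0,0],[0,0,0.55]]])

```text
time_s: 33.3
ee_pos: [0.5567, 0.3708, 0.0678]
ee_rot: [-3.136, -0.176, -0.002]
contact_force: [0.2, 3.4, 5.6]
grip_width: 0.0077
```

Run:
```python
from h import *
st()
```

```text
t 33.3 p [0.5567 0.3708 0.0678] yaw 6.44 tilt [ 0.001  0.001 -1.   ] q [-1.23  0.69  0.83  1.54 -0.54  1.16 -0.18] F [0.2 3.4 5.6] T [0.73 0.03 0.07] w 0.0077
```

>>> servo_tool(steps=[[0.0,[0,0,0],[0,0,0.03]],[0.0,[0,0,0],[0,0,0.06]],[0.0,[0,0,0],[0,0,0.08]]])

```text
time_s: 33.6
ee_pos: [0.5567, 0.3708, 0.0679]
ee_rot: [-3.14, -0.056, -0.001]
contact_force: [0.1, 3.7, 6.5]
grip_width: 0.0073
```

Run:
```python
from h import *
st()
```

```text
t 33.6 p [0.5567 0.3708 0.0679] yaw 2.03 tilt [ 0.001  0.001 -1.   ] q [-1.24  0.69  0.85  1.54 -0.55  1.16 -0.24] F [0.1 3.7 6.5] T [ 0.79 -0.05  0.05] w 0.0073
```

>>> servo_tool(steps=[[0.0,[0,0,0],[0,0,0.02]],[0.0,[0,0,0],[0,0,0.04]],[0.0,[0,0,0],[0,0,0.06]],[0.0,[0,0,0],[0,0,0.08]],[0.0,[0,0,0],[0,0,0.08]]])

```text
time_s: 34.1
ee_pos: [0.5567, 0.3708, 0.0679]
ee_rot: [-3.14, 0.069, -0.001]
contact_force: [0.5, 4.5, 6.3]
grip_width: 0.0076
```

Run:
```python
from h import *
st()
```

```text
t 34.1 p [0.5567 0.3708 0.0679] yaw -2.53 tilt [ 0.001  0.001 -1.   ] q [-1.25  0.7   0.87  1.54 -0.57  1.17 -0.32] F [0.5 4.5 6.3] T [ 0.73 -0.01 -0.01] w 0.0076
```

>>> servo_tool(steps=[[0.0,[0,0,0],[0,0,0.02]],[0.0,[0,0,0],[0,0,0.04]],[0.0,[0,0,0],[0,0,0.06]],[0.0,[0,0,0],[0,0,0.06]]])

```text
time_s: 34.5
ee_pos: [0.5567, 0.3708, 0.0679]
ee_rot: [-3.136, 0.163, -0.001]
contact_force: [-0.2, 3.1, 7.0]
grip_width: 0.0073
```

Run:
```python
from h import *
st()
```

```text
t 34.5 p [0.5567 0.3708 0.0679] yaw -5.95 tilt [ 0.001  0.001 -1.   ] q [-1.26  0.71  0.88  1.54 -0.58  1.17 -0.37] F [-0.2  3.1  7. ] T [0.73 0.07 0.16] w 0.0073
```

>>> servo_tool(steps=[[0.0,[0,0,0],[0,0,0.02]],[0.0,[0,0,0],[0,0,0.04]],[0.0,[0,0,0],[0,0,0.04]]])

```text
time_s: 34.8
ee_pos: [0.5567, 0.3708, 0.0678]
ee_rot: [-3.133, 0.225, -0.001]
contact_force: [0.5, 3.9, 7.2]
grip_width: 0.0076
```

Run:
```python
from h import *
st()
```

```text
t 34.8 p [0.5567 0.3708 0.0678] yaw -8.23 tilt [ 0.001  0.001 -1.   ] q [-1.26  0.71  0.89  1.54 -0.58  1.17 -0.4 ] F [0.5 3.9 7.2] T [0.72 0.06 0.29] w 0.0076
```

>>> servo_tool(steps=[[0.0,[0,0,0],[0,0,0.02]],[0.0,[0,0,0],[0,0,0.04]],[0.0,[0,0,0],[0,0,0.04]]])

```text
time_s: 35.1
ee_pos: [0.5567, 0.3708, 0.0679]
ee_rot: [-3.127, 0.288, -0.001]
contact_force: [-0.2, 3.5, 6.9]
grip_width: 0.0076
```

Run:
```python
from h import *
st()
```

```text
t 35.1 p [0.5567 0.3708 0.0679] yaw -10.52 tilt [ 0.001  0.001 -1.   ] q [-1.27  0.72  0.9   1.54 -0.59  1.17 -0.44] F [-0.2  3.5  6.9] T [0.7  0.04 0.45] w 0.0076
```

>>> servo_tool(steps=[[0.03,[0,0,0],[0,0,-0.04]],[0.03,[0,0,0],[0,0,-0.04]],[0.03,[0,0,0],[0,0,-0.04]],[0.03,[0,0,0],[0,0,-0.04]],[0.03,[0,0,-0.04],[0,0,-0.04]],[0.03,[0,0,-0.08],[0,0,-0.04]],[0.03,[0,0,-0.08],[0,0,-0.04]]])

```text
time_s: 35.8
ee_pos: [0.5588, 0.3702, 0.1521]
ee_rot: [-3.13, 0.228, -0.008]
contact_force: [1.4, 0.1, -0.0]
grip_width: 0.0298
```

Run:
```python
from h import *
st()
T=np.array([.497,.2515]);c,s_=np.cos(np.radians(-9.2)),np.sin(np.radians(-9.2))
off=np.array([-.0,.125]);
shot("11");s=np.load("side11.npz");P=cloud("side",s["d"]);crop(s["p"],(140,80,320,260),"side11c",3.3)
m=(abs(P[...,0]-.556)<.04)&(abs(P[...,1]-.369)<.04)&(P[...,2]>.072)&(P[...,2]<.106)
q=P[m][:,:2];cc=q.mean(0);u,S,v=np.linalg.svd(q-cc,full_matrices=0);print(len(q),cc,np.degrees(np.arctan2(v[0,1],v[0,0])),S)
t=np.load("top0.npz");P=cloud("top",t["d"])
m=np.zeros((480,640),bool);m[245:320,90:140]=1
q=P[m&(P[...,2]>.02)&(P[...,2]<.06)]
r=cv2.minAreaRect((q[:,:2]*1000).astype(np.float32));print("pedal plate-ish",r,np.median(q[:,2]))
# pedal plate fit in shaker frame
L=(q[:,:2]-T)@np.array([[c,-s_],[s_,c]]);print("shaker frame rel tray: x",np.percentile(L[:,0],[1,50,99]),"y",np.percentile(L[:,1],[1,50,99]))
for x in np.arange(-.1,.02,.01):
    k=(abs(L[:,0]-x)<.004)&(abs(L[:,1]-.125)<.06)
    if k.any():print(x.round(3),L[k,1].min().round(3),L[k,1].max().round(3),np.median(q[k,2]).round(4))
```

```text
t 35.8 p [0.5588 0.3702 0.1521] yaw -8.31 tilt [ 0.006  0.003 -1.   ] q [-1.29  0.63  0.95  1.46 -0.52  1.3  -0.44] F [ 1.4  0.1 -0. ] T [-0.09  0.01 -0.01] w 0.0298
147 [0.55343641 0.36465421] -90.49035910972053 [0.19520855 0.03092463]
pedal plate-ish ((488.0578918457031, 380.7225646972656), (85.04075622558594, 116.29706573486328), 89.9722900390625) 0.047068768705729847
shaker frame rel tray: x [-0.08363173 -0.01913564  0.03025291] y [0.09248096 0.12414102 0.17014924]
-0.08 0.099 0.149 0.0483
-0.07 0.1 0.15 0.0484
-0.06 0.099 0.149 0.0484
-0.05 0.099 0.15 0.0482
-0.04 0.1 0.15 0.0477
-0.03 0.099 0.15 0.0483
-0.02 0.099 0.15 0.0483
-0.01 0.097 0.153 0.0486
-0.0 0.088 0.174 0.0429
0.01 0.09 0.175 0.0432
```

View pics/side11c.png

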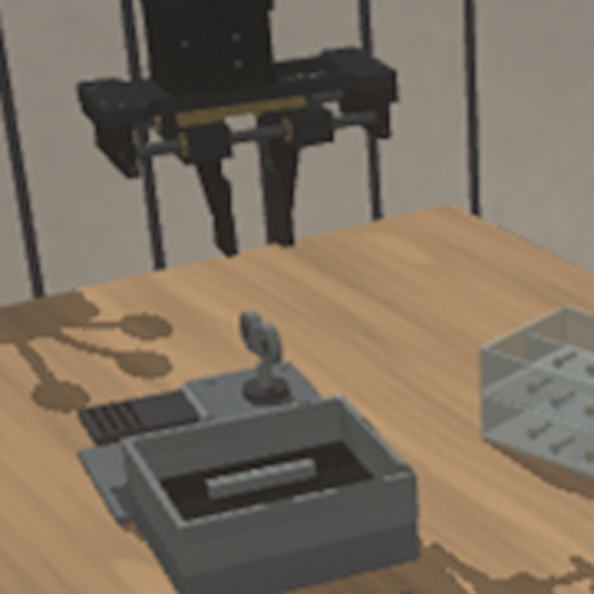

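Run:
```python
from h import *
go((.4527,.3848,.12),81)
a=cv2.imread("pics/side11.png");b=cv2.imread("pics/top11.png")
cv2.imwrite("pics/c11.png",cv2.resize(np.vstack([a[150:430],b[60:360]]),None,fx=1,fy=1))
```

```text
shift [-1.05e-01  1.00e-04  2.72e-02] turn [ 0.    -0.    -1.558] rows 11.0
```

View pics/c11.png

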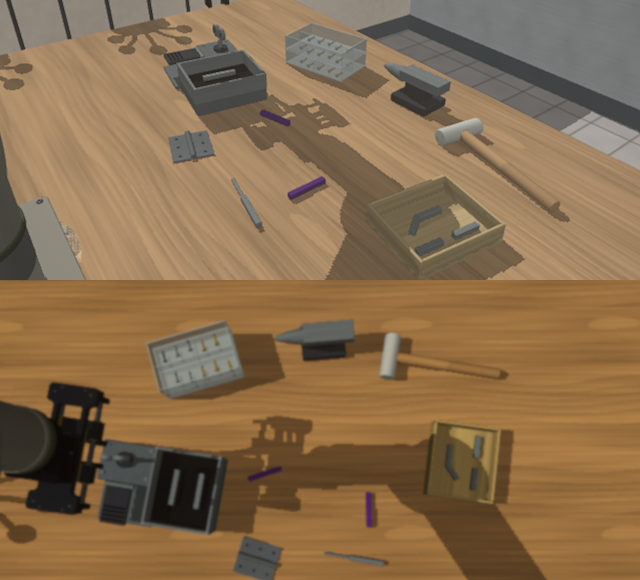

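>>> servo_tool(steps=[[0.0,[-0.105,0,0.0],[0,0,-0.15]],[0.0,[-0.105,0,0.0],[0,0,-0.3]],[0.0,[-0.105,0,0.0],[0,0,-0.45]],[0.0,[-0.105,0,0.0],[0,0,-0.6]],[0.0,[-0.105,0,0.0],[0,0,-0.75]],[0.0,[-0.105,0,0.0],[0,0,-0.9]],[0.0,[-0.105,0,0.0],[0,0,-1.05]],[0.0,[-0.105,0,0.0],[0,0,-1.2]],[0.0,[-0.105,0,0.0],[0,0,-1.35]],[0.0,[-0.105,0,0.0],[0,0,-1.48]]])

```text
time_s: 36.9
ee_pos: [0.4515, 0.3843, 0.1452]
ee_rot: [2.46, 1.953, -0.005]
contact_force: [0.5, 0.0, -0.0]
grip_width: 0.0006
```

Run:
```python
from h import *
st();go((.4527,.3848,.06),81)
shot("12");s=np.load("side12.npz");crop(s["p"],(140,80,320,260),"side12c",3.3)
```

```text
t 36.9 p [0.4515 0.3843 0.1452] yaw 76.89 tilt [-0.002 -0.003 -1.   ] q [-1.35  0.37  0.71  1.68 -0.26  1.19  0.76] F [ 0.5  0.  -0. ] T [0.02 0.   0.03] w 0.0006
shift [0.001  0.0012 0.0852] turn [-0.001  0.003 -0.072] rows 2.0
```

View pics/side12c.png

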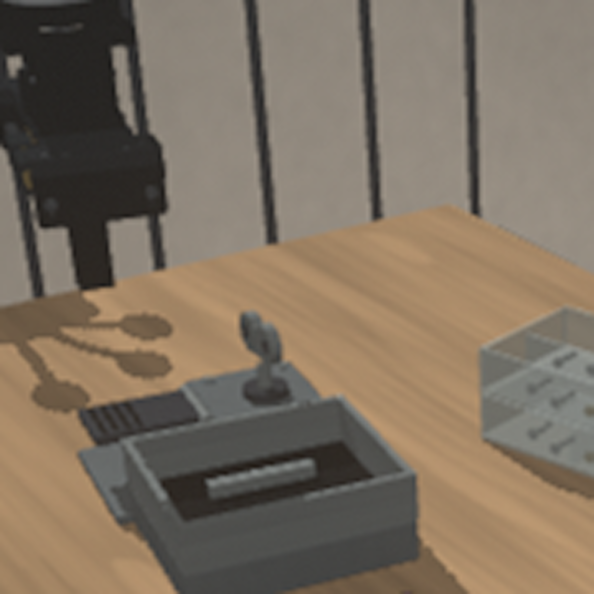

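>>> servo_tool(steps=[[0.0,[0.001,0.001,0.04],[0,0,-0.07]],[0.0,[0.001,0.001,0.07],[0,0,-0.07]],[0.0,[0.001,0.001,0.085],[0,0,-0.07]],[0.0,[0.001,0.001,0.092],[0,0,-0.07]],[0.0,[0.001,0.001,0.096],[0,0,-0.07]],[0.0,[0.001,0.001,0.1],[0,0,-0.07]],[0.0,[0.001,0.001,0.104],[0,0,-0.07]],[0.0,[0.001,0.001,0.107],[0,0,-0.07]]])

```text
time_s: 37.8
ee_pos: [0.4542, 0.3858, 0.0411]
ee_rot: [2.397, 2.03, 0.001]
contact_force: [-3.0, -3.5, 10.2]
grip_width: 0.0003
```

Run:
```python
from h import *
st()
```

```text
t 37.8 p [0.4542 0.3858 0.0411] yaw 80.52 tilt [ 0.001  0.    -1.   ] q [-1.29  0.5   0.64  1.76 -0.35  1.    0.89] F [-3.  -3.5 10.2] T [-0.81  0.58 -0.05] w 0.0003
```

>>> servo_tool(steps=[[0.0,[0,0,0.001],[0,0,0]],[0.0,[0,0,0.002],[0,0,0]],[0.0,[0,0,0.002],[0,0,0]]])

```text
time_s: 38.1
ee_pos: [0.4544, 0.3858, 0.0395]
ee_rot: [2.398, 2.03, 0.002]
contact_force: [-3.2, -3.2, 10.7]
grip_width: 0.0004
```

Run:
```python
from h import *
st()
```

```text
t 38.1 p [0.4544 0.3858 0.0395] yaw 80.5 tilt [ 0.001  0.001 -1.   ] q [-1.28  0.5   0.64  1.76 -0.35  0.99  0.89] F [-3.2 -3.2 10.7] T [-0.82  0.66 -0.06] w 0.0004
```

>>> servo_tool(steps=[[0.0,[0,0,0.001],[0,0,0]],[0.0,[0,0,0.002],[0,0,0]],[0.0,[0,0,0.003],[0,0,0]],[0.0,[0,0,0.003],[0,0,0]]])

```text
time_s: 38.5
ee_pos: [0.4546, 0.386, 0.0385]
ee_rot: [-2.397, -2.029, -0.002]
contact_force: [-10.7, -7.7, 33.0]
grip_width: 0.0005
```

Run:
```python
from h import *
st()
```

```text
t 38.5 p [0.4546 0.386  0.0385] yaw 80.49 tilt [ 0.     0.002 -1.   ] q [-1.28  0.5   0.64  1.76 -0.35  0.99  0.89] F [-10.7  -7.7  33. ] T [-2.11  2.3  -0.06] w 0.0005
```

>>> servo_tool(steps=[[0.0,[0,0,0.001],[0,0,0]],[0.0,[0,0,0.002],[0,0,0]],[0.0,[0,0,0.002],[0,0,0]]])

```text
time_s: 38.8
ee_pos: [0.4548, 0.386, 0.038]
ee_rot: [-2.397, -2.028, -0.003]
contact_force: [-17.2, -13.3, 49.3]
grip_width: 0.0003
```

Run:
```python
from h import *
st()
```

```text
t 38.8 p [0.4548 0.386  0.038 ] yaw 80.47 tilt [-0.     0.003 -1.   ] q [-1.28  0.5   0.64  1.76 -0.35  0.99  0.89] F [-17.2 -13.3  49.3] T [-3.1   3.42 -0.11] w 0.0003
```

>>> servo_tool(steps=[[0.0,[0,0,-0.005],[0,0,0]],[0.0,[0,0,-0.015],[0,0,0]],[0.0,[0,0,-0.03],[0,0,0]],[0.0,[0,0,-0.07],[0,0,0]],[0.0,[0,0,-0.11],[0,0,0]],[0.0,[-0.03,-0.03,-0.14],[0,0,0]],[0.0,[0,0,-0.14],[0,0,0]],[0.0,[0.1,0,-0.16],[0,0,0]],[0.0,[0.1,0,-0.16],[0,0,0]],[0.0,[0.1,0,-0.16],[0,0,0]]])

```text
time_s: 39.8
ee_pos: [0.4681, 0.4916, 0.1935]
ee_rot: [-2.388, -2.039, -0.003]
contact_force: [-1.2, -0.3, -1.0]
grip_width: 0.0006
```

Run:
```python
from h import *
st()
shot("13");s=np.load("side13.npz");t=np.load("top13.npz")
cv2.imwrite("pics/c13.png",np.vstack([s["p"][150:430,:,::-1],t["p"][60:360,:,::-1]]))
crop(s["p"],(150,150,290,270),"side13c",5)
for n,f in(("top",t),("side",s)):
    P=cloud(n,f["d"]);T=np.array([.497,.2515]);c,s_=np.cos(np.radians(-9.2)),np.sin(np.radians(-9.2))
    L=(P[...,:2]-T)@np.array([[c,-s_],[s_,c]])
    k=(abs(L[...,0]+.065)<.006)&(abs(L[...,1]-.125)<.02)&(P[...,2]>.01)&(P[...,2]<.07);print(n,"pad z",np.median(P[k][:,2]),k.sum())
    m=(abs(P[...,0]-.556)<.04)&(abs(P[...,1]-.369)<.04)&(P[...,2]>.072)&(P[...,2]<.106)
    if m.sum()>20:
        q=P[m][:,:2];u,S,v=np.linalg.svd(q-q.mean(0),full_matrices=0);print("key",np.degrees(np.arctan2(v[0,1],v[0,0])))
```

```text
t 39.8 p [0.4681 0.4916 0.1935] yaw 80.98 tilt [ 0.001  0.002 -1.   ] q [-1.34  0.53  0.68  1.37 -0.33  1.35  0.76] F [-1.2 -0.3 -1. ] T [0.01 0.07 0.01] w 0.0006
top pad z 0.048877135597130916 128
key -92.69674483569229
side pad z 0.05015447802985373 43
key -90.41876142419764
```

View pics/c13.png

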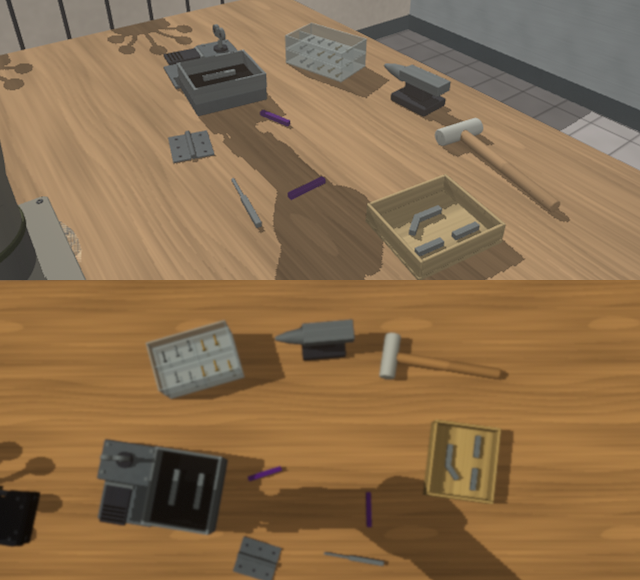

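View pics/side13c.png

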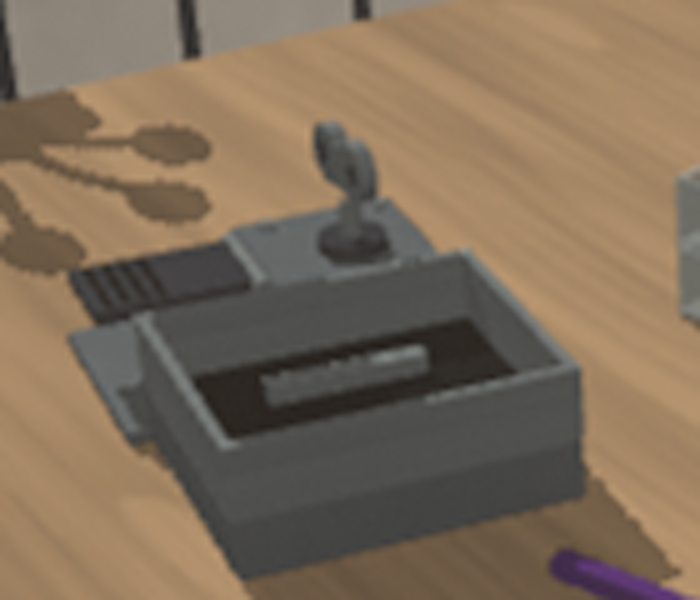

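Run:
```python
from workcell import env
print(env.close_job())
```

```text
the job is handed in; nothing more can be done
None
```

I finished the job and handed it in at about 40 s of the 210 s allowed; no verdict was reported.

- **Spindles:** Both straight full-length spindles are in the tray. The two short ones and the bent one are in the scrap box. The last pictures from both cameras show them all lying flat inside the walls. One grasp missed because I lifted before the fingers had closed; I repeated it and it held.
- **Key:** I wound it in two strokes until the wrist torque rose steadily, from about 0.05 to 0.45 N m. The top picture puts the wing at -92.7°, which matches the calculated stop position of 4.6 rad. The side picture reads -90.4°, about 2° off but well within the limit.
- **Pedal:** I pressed it until the force jumped from 11 N to 49 N within 1.5 mm, which I took as the stop. The measured travel, 10.5 to 12 mm, is slightly under the stated 13 mm. The pad height is back at 49–50 mm, so it sprang up.
- **Bystanders:** The anvil, hammer, hinge, punch and caddy show no visible movement. The arm was clear of everything when I handed in.

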